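Load the carrier into the hidden pocket of a guarded bonding station

TASK

Clear the leftover moulded pad off the station's loading apron into the grey scrap tray and let go of it there. Then stand the carrier with the rectangular foot on the apron and slide it along under the guard, feeling for the hidden pocket, until it drops in fully home and upright; let go of it. Leave the round-footed carrier, the bottle, the meter and the pile of pads where they are.

Things in the scene. Friction and masses are not known exactly. Their poses are not given: they have to be found in the camera images.
- station: Guarded bonding station, fixed: orange-brown board 120 mm wide (x), 400 mm long (y), with a grey guarded tunnel. Origin: on the table under the middle of the tunnel mouth; +y is the sliding direction, into the tunnel; z up. A closed grey box 70 mm high ends it (y = 200 to 270 mm). Two low flared guides (12 mm high, y = -30 to 0) narrow from about 78 mm to the lane's 54 mm.
- apron (a point): Point on the station's middle line on top of the flat open loading apron, 24 mm above the table, 60 mm before the mouth; axes as the station's. The apron is the station's full width and runs from 70 mm behind this point (-y) to the mouth. Apron and lane floor are slick (friction about 0.3): the carrier, pushed by its handle, slides flat without tipping and falls into the pocket by its own weight.
- guard (a point): Point at the middle of the guard plate's top, 48 mm above the table, 100 mm inside the mouth; axes as the station's. The tunnel is 200 mm long (y). Guard plate 4 mm thick, with an open slot 12 mm wide along its middle for the carrier's neck. Below it the lane, 54 mm wide between cheeks; floor level with the apron (0.4 mm lower from 10 mm inside).
- lane (a point): Point on the lane floor's middle line, 95 mm inside the mouth, 24 mm above the table; axes as the station's. The pocket in the floor lies out of sight under the guard: 65 mm long (y), as wide as the lane, 10 mm deep, flat bottom, its centre anywhere from 35 mm before to 35 mm beyond this point; to be found by feel.
- carrier_mid (a point): Carrier to load: aluminium foot 50 (x) by 60 (y) by 12 mm high, upright neck 8 (x) by 18 mm on its middle, and from 40 to 102 mm above the underside a black handle 18 by 18 mm; 0.2 to 0.35 kg. Point: handle axis, 70 mm above the underside. The 60 mm side goes along the lane, either end first. Home, this point is 84 mm above the table; riding on apron or lane floor, 94 mm.
- round_carrier_mid (a point): A second carrier with the same handle on a round foot 72 mm across, 12 mm high; does not fit the lane; not to be moved. Point on the handle's axis 70 mm above the underside. The two carriers stand on the table and may have changed places.
- pad_mid (a point): Leftover rigid black moulded pad, 8 mm thick, 40 g, lying flat on the apron. Body 36 mm wide (its y) and 48 mm long (its x), its end at +x widening to a cross piece 76 mm wide (y) and 16 mm long with two 14 mm horns beyond. This point is on the middle line of the 36 mm wide part, half-way up; that part runs from 22 mm behind it (-x) to 26 mm ahead, where the wide cross piece begins.
- tray: Grey open scrap tray, fixed, 110 (its x) by 160 (its y) by 32 mm high, walls and floor 4 to 5 mm. Origin: centre of its underside. Stands beside the station.
- bottle_mid (a point): White closed bottle, 44 mm across, 130 mm high, standing on the table; point at half height. Not to be moved.
- meter_mid (a point): Yellow hand meter standing upright, 45 by 65 by 100 mm (a 16 mm stub on top); point at half height. Not to be moved.
- pile_mid (a point): Pile of five black pads, 41 mm high, 76 by 78 mm; point half-way up. Not to be moved.

How it is judged:
On the way, in this order (a step that is already met when the one before it is completed fails the run):
1. the leftover pad lies in the scrap tray, let go (x of pad_mid in the frame of tray between -0.052 and 0.052 m and y of pad_mid in the frame of tray between -0.077 and 0.077 m and z of pad_mid in the frame of tray below 0.036 m and contact force between pad and the fingers below 0.1 N), for 0.1 s.
2. the carrier's middle is inside the tunnel mouth, riding upright on the lane floor (y of carrier_mid in the frame of station between 0.005 and 0.18 m and x of carrier_mid in the frame of station between -0.008 and 0.008 m and z of carrier_mid in the frame of station below 0.102 m and angle between carrier_mid's own z axis and vertical below 0.25 rad).
At the end, for the whole second after the job is handed in: The rectangular-footed carrier is down in the pocket (its point within 3 mm of its home height of 84 mm, in the lane within 8 mm of the middle line), upright within 0.06 rad, at rest; the leftover pad is at rest inside the scrap tray (its point between the tray's walls, below 36 mm) (z of carrier_mid in the frame of station between 0.078 and 0.087 m and y of carrier_mid in the frame of station between 0.04 and 0.15 m and x of carrier_mid in the frame of station between -0.008 and 0.008 m and angle between carrier_mid's own z axis and vertical below 0.06 rad and linear speed of each of carrier, pad below 0.02 m/s and x of pad_mid in the frame of tray between -0.052 and 0.052 m and y of pad_mid in the frame of tray between -0.077 and 0.077 m and z of pad_mid in the frame of tray below 0.036 m); the robot touches nothing.
It fails at once if the round-footed carrier is moved more than 20 mm (distance of round_carrier_mid from where it was at the start of the episode above 0.02 m).
It fails at once if the bottle is moved more than 20 mm (distance of bottle_mid from where it was at the start of the episode above 0.02 m).
It fails at once if the meter is moved more than 20 mm (distance of meter_mid from where it was at the start of the episode above 0.02 m).
It fails at once if the pile of pads is moved more than 20 mm (distance of pile_mid from where it was at the start of the episode above 0.02 m).
It also fails if it takes over 54 s, if anything falls off the work surface, if the arm or the gripper's body presses on something with over 40 N, if the wrist force passes 120 N, or if a joint passes its speed limit or range.

ROBOT

A 6-joint arm with a two-finger parallel gripper is mounted at the origin on the work surface. World frame = base frame: x ahead of the robot, y to its left, z up, the work surface at z = 0. Lengths are in m, angles in rad, forces in N, time in s.
With the tool pointing down it reaches from about 0.375 to 0.975 m from the base axis. Payload 3.8 kg.
Tool frame: the origin (TCP) lies on the mounting face of the last link; the fingertips stand 173 mm ahead of it and the grasp point (between the pads) lies 155 mm ahead of it; z points along the fingers, y is the direction in which the jaws open and shut (so a half turn about z gives the same grasp; the last joint's range is limited). The gripper opens to 85 mm and grips with 20 to 120 N. Pads are 22 mm wide; open, the fingers measure 114 mm over their backs; the gripper's body (76 mm by 85 mm) begins 54 mm behind the grasp point. The pads swing forward as they close: fully open they stand 13 mm farther back than shut.
Start: joints at [-1.376, 0.264, 1.604, -0, 1.274, -0.037], TCP at [0.155, -0.657, 0.405] pointing down, gripper open.
Joint ranges: [-2.63, 2.63], [-0.94, 2.18], [0.31, 2.57], [-1.31, 4.45], [0, 2.66], [-2.55, 2.55]. Speed limits (rad/s): [2.57, 2.57, 3.14, 3.14, 3.14, 3.14].

INTERFACE

Orientations are given as a rotation vector (axis times angle).
In Python, from workcell import bot, imaging, order gives the robot as it stands. The module is installed in compiled form; this text tells all that it offers.
- The arm moves only by the shell command python3 -m creep 'ROWS' [OPENING] [FORCE]. ROWS is JSON, a list of rows, each an object with "slide": the shift along the tool's x, y, z each as a share of 25 mm, from -1 to 1, a list of three; "angular": the turn, a rotation vector about the tool's x, y, z each as a share of 4 degrees, from -1 to 1, a list of three. A call has 1 to 5 rows; each row shifts and turns the commanded pose from where the row before left it, along the tool's axes as they then stand; what a row does not reach is not made up. A row lasts 1/12 s, in which the tool goes at most 41.7 mm and 7.16 degrees, less where a joint would pass 70% of its speed; a pose out of reach is approached as far as the arm can. A call with a number of a shift or a turn outside -1 to 1 is refused whole. A call with a gripper value outside its range is refused whole. OPENING is the closure, from -1 (fully open) to 1 (shut), set as the call begins (- or left out, the last holds). The fingers move at their own pace and stop on an object; FORCE is the grip in N (left out, the last holds). Time passes only in rows, so rows that do not move let the fingers close. It gives the time, the measured TCP pose, the force and the opening at its end, in the units of the state.
- bot.read_state(): the state, without advancing time (a new reading comes with each control period).
- imaging.read_camera(name): name is "side" or "top" or "wrist"; returns (picture, depth): 400x640x3 uint8, red, green, blue; 400x640 float32, m along the optical axis (not along the pixel's ray), 0 where there is no reading.
- imaging.camera_model(name): a dict with "fovy" (degrees; the focal length in pixels is half the picture's height over the tangent of half this angle, whatever the lens; pixels are square), "cx", "cy" (the principal point, pixels), "camera_from_world" (4x4, takes a point from world to camera coordinates); the wrist camera has in their place "tool_from_camera" (4x4, takes a point from camera to tool coordinates, whose origin is the TCP and whose axes are the flange's). Camera axes: x right, y down, z forward; pixel columns grow to the right and rows downward; lengths in m; the calibration is good to about 2 mm. A picture is of the moment at which its call begins: read the wrist's pose just before it. camera_model takes no time and is no camera call.
- order.finish_job(): hands the job in, once; it reports no verdict.
The state is a dict: "time": time; "q": joint angles; "joint_vel": joint speeds; "joint_torque": joint torques, N m; "tool_pos": TCP position; "tcp_rot": TCP orientation; "wrist_force": force on the tool from outside, world axes, zero at the start; "torque": the same for the moment, N m; "width": opening from 0.0 (shut) to 1.0 (fully open).
Only numpy, scipy, OpenCV 4.12 (cv2) and the standard library are available. Lean on these libraries where they do the work, as an engineer would, in place of code of your own. Each camera call takes 0.05 s, during which the arm holds its last target.

## Working session

There is one attempt and no reset: what is moved stays moved. The work goes in short steps, Python scripts to look and compute and a shell command to move; the robot and the scene stay as the last step left them, time stands still between calls to the robot, and variables do not carry over. Pictures are saved under pics/ and viewed, and the job is handed in when it is done.

```bash
mkdir -p pics
cat > h.py <<'E'
import numpy as np, cv2
from workcell import bot, imaging, order
from scipy.spatial.transform import Rotation as R
def cap(name, tag):
    s=bot.read_state()
    p,d=imaging.read_camera(name)
    np.savez(f'{tag}.npz',p=p,d=d,pos=s['tool_pos'],rot=s['tcp_rot'])
    cv2.imwrite(f'pics/{tag}.png',p[:,:,::-1])
    return p,d,s
def load(tag): return np.load(f'{tag}.npz')
def world(name,tag):
    f=load(tag); d=f['d']; m=imaging.camera_model(name)
    fl=200/np.tan(np.radians(m['fovy'])/2)
    v,u=np.mgrid[0:400,0:640]
    P=np.stack([(u-m['cx'])/fl*d,(v-m['cy'])/fl*d,d],-1)
    if name=='wrist':
        T=np.eye(4);T[:3,:3]=R.from_rotvec(f['rot']).as_matrix();T[:3,3]=f['pos']
        M=T@np.array(m['tool_from_camera'])
    else: M=np.linalg.inv(np.array(m['camera_from_world']))
    W=P@M[:3,:3].T+M[:3,3]
    W[d==0]=np.nan
    return W,f['p']
E
python3 - <<'E'
from h import *
for n in('top','side'): cap(n,n+'0')
print(bot.read_state())
for n in('top','side','wrist'): print(imaging.camera_model(n))
E
```

```text
{'time': 0.1, 'q': array([-1.37589445e+00,  2.64722491e-01,  1.60526028e+00, -4.30139853e-06,
        1.27371583e+00, -3.68941722e-02]), 'joint_vel': array([ 1.17941460e-03, -2.92357551e-03, -2.10933288e-03,  1.11155392e-03,
       -4.33093569e-06, -1.15461023e-03]), 'joint_torque': array([-3.87832652e-04, -5.16707826e+01, -3.68590379e+01,  1.34699701e-05,
        6.24805049e-03, -9.58529597e-06]), 'tool_pos': array([ 0.15500581, -0.65664055,  0.40344371]), 'tcp_rot': array([-3.11843156e+00, -3.63049031e-01,  2.67333830e-04]), 'wrist_force': array([0.42497352, 0.59111008, 0.06456504]), 'torque': array([0.01862825, 0.01729527, 0.00446338]), 'width': 0.999193318848792}
{'fovy': 56.48078876992042, 'cx': 320.8896561977282, 'cy': 199.29419926799318, 'camera_from_world': array([[-0.01581581, -0.99987358,  0.00163836,  0.04629253],
       [-0.977975  ,  0.01512832, -0.20817307,  0.56918481],
       [ 0.20812197, -0.0048947 , -0.97809063,  0.73542672],
       [ 0.        ,  0.        ,  0.        ,  1.        ]])}
{'fovy': 53.07489427863567, 'cx': 316.0611268585243, 'cy': 196.6680423438197, 'camera_from_world': array([[ 0.96405182, -0.26554861, -0.00938237, -0.51285648],
       [-0.19186614, -0.67125748, -0.71596144,  0.19584464],
       [ 0.18382458,  0.69202408, -0.69807678,  0.82522648],
       [ 0.        ,  0.        ,  0.        ,  1.        ]])}
{'fovy': 71.17141729494496, 'cx': 321.764407472553, 'cy': 201.81420670813418, 'tool_from_camera': array([[-8.38350634e-05, -9.57317194e-01, -2.89039416e-01,
         7.35010816e-02],
       [ 9.99999874e-01,  6.27106965e-05, -4.97749002e-04,
        -9.64160721e-04],
       [ 4.94629541e-04, -2.89039421e-01,  9.57317068e-01,
         2.99234097e-02],
       [ 0.00000000e+00,  0.00000000e+00,  0.00000000e+00,
         1.00000000e+00]])}
```

View pics/top0.png

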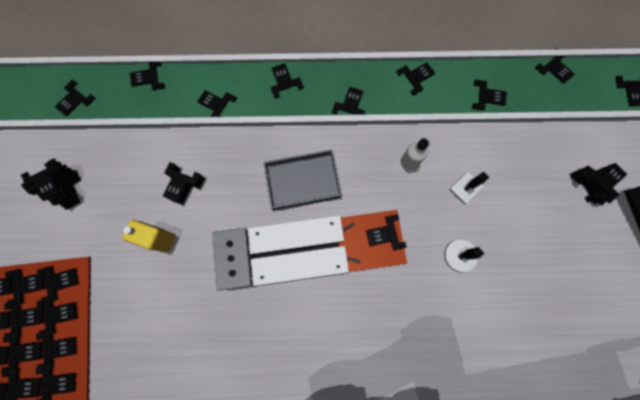

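View pics/side0.png

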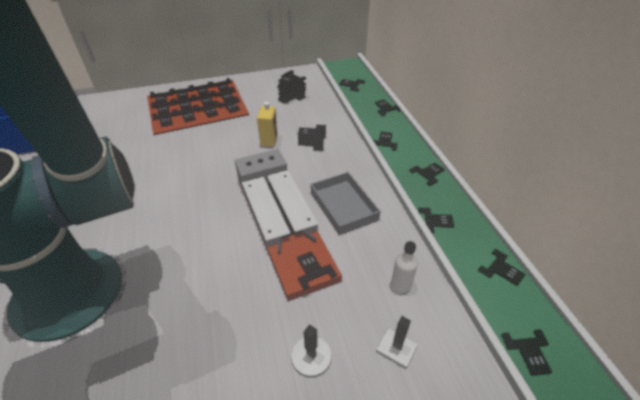

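The top view shows the station (tunnel mouth at about (345,245)), the pad at (385,235), the tray at (303,180), the rectangular carrier at (467,188) and the round carrier at (462,256). The bottle is at (416,155). Next I'll measure them.

Run:
```python
from h import *
W,p=world('top','top0')
def sh(n,m):
    X=W[m&~np.isnan(W[...,0])]; print(n,len(X),'med',np.round(np.median(X,0),4),'min',np.round(np.percentile(X,1,axis=0),4),'max',np.round(np.percentile(X,99,axis=0),4)); return X
box=np.zeros((400,640),bool)
def B(u0,v0,u1,v1):
    b=np.zeros((400,640),bool); b[v0:v1,u0:u1]=1; return b
def rect(X,n):
    r=cv2.minAreaRect((X[:,:2]*1000).astype(np.float32)); print(n,'rect',r, cv2.boxPoints(r).round(1).tolist())
hsv=cv2.cvtColor(p,cv2.COLOR_RGB2HSV).astype(int)
st=B(200,195,420,300)&(W[...,2]>0.012)
rect(sh('station',st),'station')
pl=B(200,195,420,300)&(W[...,2]>0.040)&(W[...,2]<0.055); rect(sh('guard',pl),'guard')
bx=B(200,195,420,300)&(W[...,2]>0.062); rect(sh('boxtop',bx),'box')
ap=B(340,195,420,300)&(hsv[...,0]<15)&(hsv[...,1]>140); rect(sh('apron',ap),'apron')
pad=B(355,210,412,260)&(p.max(2)<60)&(W[...,2]>0.026)&(W[...,2]<.04); rect(sh('pad',pad),'pad')
tr=B(255,140,350,217)&(W[...,2]>0.02); rect(sh('tray',tr),'tray')
c=B(445,160,495,208)&(W[...,2]>0.006)&(W[...,2]<.02); rect(sh('carfoot',c),'foot')
c=B(445,160,495,208)&(W[...,2]>0.09); rect(sh('carhandletop',c),'handle')
c=B(440,235,490,276)&(W[...,2]>0.006)&(W[...,2]<.02); rect(sh('roundfoot',c),'round')
c=B(440,235,490,276)&(W[...,2]>0.09); rect(sh('roundtop',c),'rh')
c=B(400,130,435,172)&(W[...,2]>0.02); sh('bottle',c)
c=B(115,215,180,255)&(W[...,2]>0.02); sh('meter',c)
big=cv2.resize(p[140:300,330:500],None,fx=4.5,fy=3.7*1,interpolation=cv2.INTER_CUBIC)
big=cv2.resize(p[140:290,330:500],None,fx=4,fy=4,interpolation=cv2.INTER_CUBIC)
cv2.imwrite('pics/topcrop.png',big[:,:,::-1])
```

```text
station 11008 med [0.4681 0.0706 0.0466] min [ 0.3943 -0.1346  0.0141] max [0.5748 0.2548 0.0717]
station rect ((503.4814453125, 63.377288818359375), (190.6849822998047, 403.6808776855469), 7.032986164093018) [[384.1000061035156, 252.0], [433.6000061035156, -148.60000610351562], [622.7999877929688, -125.30000305175781], [573.4000244140625, 275.3999938964844]]
guard 4930 med [0.4613 0.0916 0.0473] min [ 0.3994 -0.009   0.044 ] max [0.5289 0.1908 0.0508]
guard rect ((464.6153259277344, 91.07706451416016), (120.32128143310547, 201.33236694335938), 7.020619869232178) [[392.6000061035156, 183.60000610351562], [417.20001220703125, -16.200000762939453], [536.5999755859375, -1.5], [512.0, 198.3000030517578]]
boxtop 2036 med [0.4463 0.2232 0.0691] min [0.3887 0.1856 0.0648] max [0.5073 0.2609 0.0733]
box rect ((448.03631591796875, 224.19790649414062), (119.98627471923828, 70.72257995605469), 7.145748138427734) [[384.1000061035156, 251.8000030517578], [392.8999938964844, 181.60000610351562], [512.0, 196.60000610351562], [503.20001220703125, 266.70001220703125]]
apron 2350 med [ 0.4744 -0.0651 
[... 2045 characters left out ...]
423.29998779296875, -309.3999938964844], [491.8999938964844, -292.79998779296875], [475.70001220703125, -225.8000030517578]]
roundtop 108 med [ 0.4496 -0.2664  0.1011] min [ 0.4388 -0.2794  0.0913] max [ 0.4604 -0.2572  0.1046]
rh rect ((449.1961975097656, -268.468994140625), (18.49774742126465, 18.137054443359375), 41.10708236694336) [[436.29998779296875, -267.70001220703125], [448.20001220703125, -281.3999938964844], [462.1000061035156, -269.20001220703125], [450.20001220703125, -255.60000610351562]]
bottle 552 med [ 0.6593 -0.1629  0.0862] min [ 0.6464 -0.1871  0.0227] max [ 0.6841 -0.148   0.1312]
meter 1073 med [0.4941 0.3859 0.0972] min [0.4673 0.3647 0.0228] max [0.5233 0.431  0.1151]
```

View pics/topcrop.png

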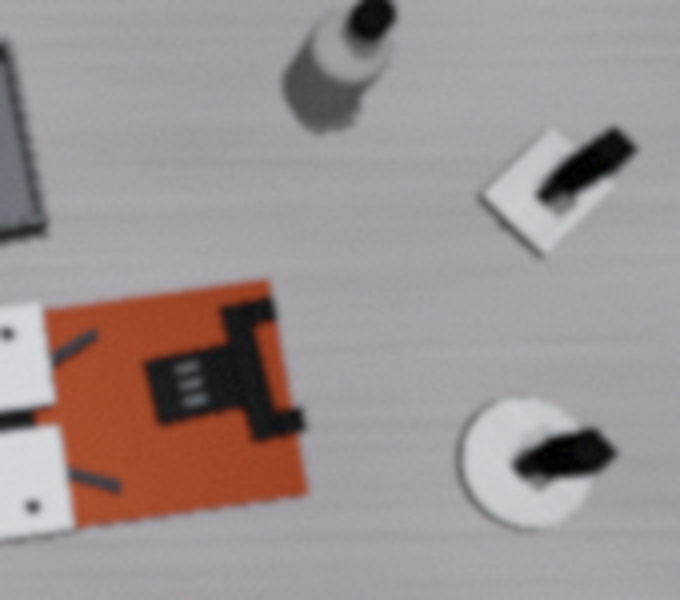

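```bash
cat >> h.py <<'E'
def yaw(Rm): return np.degrees(np.arctan2(Rm[1,0],Rm[0,0]))
def plan(target,yaw_t=None,s=None,n=None):
    """open-loop rows from measured pose to target TCP pos (m), tool-x yaw (deg), tool vertical"""
    s=s or bot.read_state()
    Rm=R.from_rotvec(s['tcp_rot']).as_matrix(); p=np.array(s['tool_pos']); 
    y0=yaw(Rm); yt=y0 if yaw_t is None else yaw_t
    dy=(yt-y0+180)%360-180
    d=np.array(target)-p
    down=lambda a: np.array([[np.cos(a),np.sin(a),0],[np.sin(a),-np.cos(a),0],[0,0,-1.]])
    tilt=R.from_matrix(Rm.T@down(np.radians(y0))).as_rotvec(degrees=True)
    k=n or max(int(np.ceil(np.linalg.norm(d)/.0245)),int(np.ceil(abs(dy)/3.95)),1)
    print('pos',p.round(4),'yaw',round(y0,2),'tilt(deg tool)',tilt.round(2),'d',d.round(4),'dyaw',round(dy,2),'rows',k,'ang z share',round(-dy/k/4,3),'t',round(s['time'],2),'F',np.round(s['wrist_force'],1),'w',round(s['width'],3))
    for i in range(k):
        Ra=down(np.radians(y0+dy*i/k))
        print(i,(Ra.T@(d/k)/.025).round(2).tolist())
E
python3 - <<'E'
from h import *
W,p=world('top','top0')
m=(W[...,2]>0.022)&(W[...,2]<0.04); m[:140]=0;m[205:]=0;m[:,:255]=0;m[:,348:]=0
n,l,st,c=cv2.connectedComponentsWithStats(m.astype(np.uint8))
i=1+np.argmax(st[1:,4]); X=W[l==i]; print(st[i]); r=cv2.minAreaRect((X[:,:2]*1000).astype(np.float32)); print(r,cv2.boxPoints(r).tolist())
plan([.485,-.10,.35],101.2)
E
```

```text
[263 149  79  56 514]
((625.5621337890625, 80.22538757324219), (111.09088897705078, 159.96348571777344), 9.879166603088379) [[557.1177978515625, 149.4911651611328], [584.5628662109375, -8.100347518920898], [694.0064697265625, 10.959609985351562], [666.5614013671875, 168.55111694335938]]
pos [ 0.155  -0.6566  0.4034] yaw 13.28 tilt(deg tool) [-0.12 -0.    0.  ] d [ 0.33    0.5566 -0.0534] dyaw 87.92 rows 27 ang z share -0.814 t 0.1 F [0.4 0.6 0.1] w 0.999
0 [0.67, -0.69, 0.08]
1 [0.7, -0.65, 0.08]
2 [0.74, -0.61, 0.08]
3 [0.77, -0.57, 0.08]
4 [0.8, -0.52, 0.08]
5 [0.83, -0.48, 0.08]
6 [0.86, -0.43, 0.08]
7 [0.88, -0.38, 0.08]
8 [0.9, -0.33, 0.08]
9 [0.92, -0.28, 0.08]
10 [0.93, -0.22, 0.08]
11 [0.94, -0.17, 0.08]
12 [0.95, -0.12, 0.08]
13 [0.96, -0.06, 0.08]
14 [0.96, -0.01, 0.08]
15 [0.96, 0.05, 0.08]
16 [0.95, 0.1, 0.08]
17 [0.95, 0.15, 0.08]
18 [0.94, 0.21, 0.08]
19 [0.92, 0.26, 0.08]
20 [0.91, 0.31, 0.08]
21 [0.89, 0.36, 0.08]
22 [0.86, 0.41, 0.08]
23 [0.84, 0.46, 0.08]
24 [0.81, 0.51, 0.08]
25 [0.78, 0.55, 0.08]
26 [0.75, 0.6, 0.08]
```

```bash
python3 -m creep '[{"slide":[0.67,-0.69,0.08],"angular":[0,0,-0.81]},{"slide":[0.7,-0.65,0.08],"angular":[0,0,-0.81]},{"slide":[0.74,-0.61,0.08],"angular":[0,0,-0.81]},{"slide":[0.77,-0.57,0.08],"angular":[0,0,-0.81]},{"slide":[0.8,-0.52,0.08],"angular":[0,0,-0.81]}]' -0.4 40
python3 -m creep '[{"slide":[0.83,-0.48,0.08],"angular":[0,0,-0.81]},{"slide":[0.86,-0.43,0.08],"angular":[0,0,-0.81]},{"slide":[0.88,-0.38,0.08],"angular":[0,0,-0.81]},{"slide":[0.9,-0.33,0.08],"angular":[0,0,-0.81]},{"slide":[0.92,-0.28,0.08],"angular":[0,0,-0.81]}]'
python3 -c "
from h import *
plan([.485,-.10,.35],101.2)"
```

```text
time: 0.52
tool_pos: [0.2164, -0.5528, 0.3939]
tcp_rot: [-3.036, -0.803, 0.0]
wrist_force: [0.1, -0.4, 0.0]
width: 0.699
time: 0.93
tool_pos: [0.2776, -0.4495, 0.3841]
tcp_rot: [-2.893, -1.223, 0.0]
wrist_force: [0.7, -0.6, 0.0]
width: 0.701
pos [ 0.2776 -0.4495  0.3841] yaw 45.83 tilt(deg tool) [-0.04 -0.02  0.  ] d [ 0.2074  0.3495 -0.0341] dyaw 55.37 rows 17 ang z share -0.814 t 0.93 F [ 0.7 -0.6  0. ] w 0.701
0 [0.93, -0.22, 0.08]
1 [0.94, -0.17, 0.08]
2 [0.95, -0.12, 0.08]
3 [0.95, -0.06, 0.08]
4 [0.96, -0.01, 0.08]
5 [0.96, 0.05, 0.08]
6 [0.95, 0.1, 0.08]
7 [0.94, 0.15, 0.08]
8 [0.93, 0.21, 0.08]
9 [0.92, 0.26, 0.08]
10 [0.9, 0.31, 0.08]
11 [0.88, 0.36, 0.08]
12 [0.86, 0.41, 0.08]
13 [0.84, 0.46, 0.08]
14 [0.81, 0.51, 0.08]
15 [0.78, 0.55, 0.08]
16 [0.75, 0.6, 0.08]
```

Motion tracks the plan well, and a width of 0.70 corresponds to closure -0.4.

```bash
python3 -m creep '[{"slide":[0.93,-0.22,0.08],"angular":[0,0,-0.81]},{"slide":[0.94,-0.17,0.08],"angular":[0,0,-0.81]},{"slide":[0.95,-0.12,0.08],"angular":[0,0,-0.81]},{"slide":[0.95,-0.06,0.08],"angular":[0,0,-0.81]},{"slide":[0.96,-0.01,0.08],"angular":[0,0,-0.81]}]'
python3 -m creep '[{"slide":[0.96,0.05,0.08],"angular":[0,0,-0.81]},{"slide":[0.95,0.1,0.08],"angular":[0,0,-0.81]},{"slide":[0.94,0.15,0.08],"angular":[0,0,-0.81]},{"slide":[0.93,0.21,0.08],"angular":[0,0,-0.81]},{"slide":[0.92,0.26,0.08],"angular":[0,0,-0.81]}]'
python3 -m creep '[{"slide":[0.9,0.31,0.08],"angular":[0,0,-0.81]},{"slide":[0.88,0.36,0.08],"angular":[0,0,-0.81]},{"slide":[0.86,0.41,0.08],"angular":[0,0,-0.81]},{"slide":[0.84,0.46,0.08],"angular":[0,0,-0.81]},{"slide":[0.81,0.51,0.08],"angular":[0,0,-0.81]}]'
python3 -m creep '[{"slide":[0.78,0.55,0.08],"angular":[0,0,-0.81]},{"slide":[0.75,0.6,0.08],"angular":[0,0,-0.81]},{"slide":[0,0,0],"angular":[0,0,0]}]'
python3 - <<'E'
from h import *
cap('wrist','w1')
W,p=world('wrist','w1')
hsv=cv2.cvtColor(p,cv2.COLOR_RGB2HSV)
m=(p.max(2)<60)&(W[...,2]>.026)&(W[...,2]<.037)&(W[...,0]>.44)&(W[...,0]<.56)&(W[...,1]<-.04)&(W[...,1]>-.17)
n,l,st,c=cv2.connectedComponentsWithStats(m.astype(np.uint8)); i=1+np.argmax(st[1:,4])
X=W[l==i]; print(st[i],X.mean(0)); r=cv2.minAreaRect((X[:,:2]*1000).astype(np.float32)); print(r,cv2.boxPoints(r).tolist())
m=(hsv[...,0]<15)&(hsv[...,1]>140); print(np.nanmedian(W[m],0))
E
```

```text
time: 1.35
tool_pos: [0.3388, -0.3469, 0.3741]
tcp_rot: [-2.692, -1.618, 0.0]
wrist_force: [0.9, -0.6, -0.4]
width: 0.706
time: 1.77
tool_pos: [0.4002, -0.2445, 0.3642]
tcp_rot: [-2.437, -1.982, 0.0]
wrist_force: [0.2, -0.1, -0.1]
width: 0.698
time: 2.18
tool_pos: [0.4615, -0.1422, 0.3542]
tcp_rot: [-2.133, -2.305, 0.0]
wrist_force: [0.1, 0.1, 0.0]
width: 0.701
time: 2.43
tool_pos: [0.4871, -0.0997, 0.35]
tcp_rot: [-1.997, -2.424, -0.002]
wrist_force: [0.1, -0.3, 0.1]
width: 0.702
[ 296  154   70   71 2569] [ 0.4958825  -0.09885626  0.03265597]
((495.7017517089844, -96.37067413330078), (75.10885620117188, 76.0679931640625), 11.566073417663574) [[451.2841796875, -66.6385726928711], [466.53564453125, -141.1619415283203], [540.1193237304688, -126.10277557373047], [524.8678588867188, -51.57940673828125]]
[ 0.47339106 -0.06062619  0.02481106]
```

View pics/w1.png

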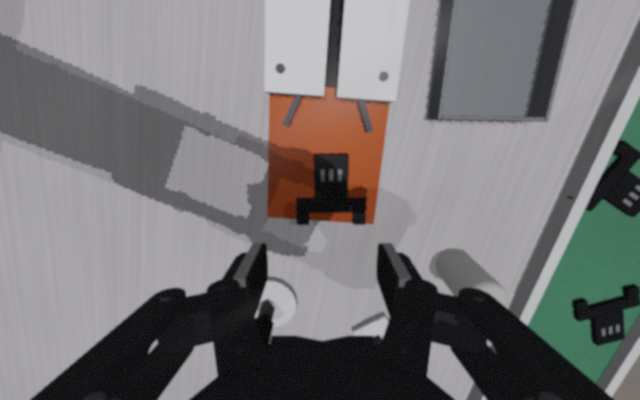

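The wrist view shows the pad at (331,190), cross piece at the outer end, lined up with the jaws. Moving down onto it.

```bash
python3 -c "
from h import *
plan([.4925,-.081,.225],101.6)"
```

```text
pos [ 0.4864 -0.1009  0.35  ] yaw 100.93 tilt(deg tool) [-0.06 -0.04  0.  ] d [ 0.0061  0.0199 -0.125 ] dyaw 0.67 rows 6 ang z share -0.028 t 2.48 F [-0.1 -0.5 -0.3] w 0.704
0 [0.12, 0.06, 0.83]
1 [0.12, 0.07, 0.83]
2 [0.12, 0.07, 0.83]
3 [0.12, 0.07, 0.83]
4 [0.12, 0.07, 0.83]
5 [0.12, 0.07, 0.83]
```

```bash
python3 -m creep '[{"slide":[0.15,0.08,0.98],"angular":[0,0,-0.03]},{"slide":[0.15,0.08,0.98],"angular":[0,0,-0.03]},{"slide":[0.14,0.08,0.98],"angular":[0,0,-0.03]},{"slide":[0.14,0.08,0.98],"angular":[0,0,-0.03]},{"slide":[0.14,0.08,0.98],"angular":[0,0,-0.03]}]'
python3 -m creep '[{"slide":[0,0,0.2],"angular":[0,0,0]},{"slide":[0,0,0],"angular":[0,0,0]}]'
python3 -c "
from h import *
plan([.4925,-.081,.199],101.6)"
```

```text
time: 2.9
tool_pos: [0.4919, -0.0834, 0.2271]
tcp_rot: [1.992, 2.429, -0.001]
wrist_force: [1.0, 0.8, -0.8]
width: 0.702
time: 3.07
tool_pos: [0.4907, -0.0831, 0.221]
tcp_rot: [-1.988, -2.426, 0.004]
wrist_force: [-0.9, 0.0, -0.1]
width: 0.703
pos [ 0.4907 -0.0831  0.221 ] yaw 101.32 tilt(deg tool) [-0.3  -0.11  0.  ] d [ 0.0018  0.0021 -0.022 ] dyaw 0.28 rows 1 ang z share -0.07 t 3.07 F [-0.9  0.  -0.1] w 0.703
0 [0.07, 0.09, 0.88]
```

```bash
python3 -m creep '[{"slide":[0.04,0.03,0.45],"angular":[0,0,0]},{"slide":[0.04,0.03,0.43],"angular":[0,0,0]},{"slide":[0,0,0],"angular":[0,0,0]}]'
python3 -m creep '[{"slide":[0,0,0],"angular":[0,0,0]},{"slide":[0,0,0],"angular":[0,0,0]},{"slide":[0,0,0],"angular":[0,0,0]},{"slide":[0,0,0],"angular":[0,0,0]}]' 0.6 40
python3 -c "
from h import *
print(bot.read_state())
cap('wrist','w2')"
```

```text
time: 3.32
tool_pos: [0.4931, -0.0807, 0.2002]
tcp_rot: [-1.991, -2.429, 0.001]
wrist_force: [-0.2, 0.7, -0.0]
width: 0.703
time: 3.65
tool_pos: [0.4941, -0.0807, 0.2021]
tcp_rot: [1.989, 2.429, 0.001]
wrist_force: [0.0, 0.9, 2.6]
width: 0.395
{'time': 3.65, 'q': array([-2.11734784e-01,  1.58486887e-01,  2.14790684e+00, -1.00279316e-04,
        8.33352058e-01, -4.10057936e-01]), 'joint_vel': array([-5.95204546e-05,  1.32442402e-03,  3.13775500e-04, -4.43749190e-04,
       -5.95622959e-04,  3.73063879e-04]), 'joint_torque': array([ 1.13672535e-01, -3.62265801e+01, -2.75730461e+01,  6.53005508e-02,
       -3.67968762e-02, -3.31627205e-03]), 'tool_pos': array([ 0.49405054, -0.08074394,  0.20210821]), 'tcp_rot': array([1.98946345e+00, 2.42921910e+00, 1.22102717e-03]), 'wrist_force': array([0.04943161, 0.9225409 , 2.59414303]), 'torque': array([ 0.01839617, -0.04821939,  0.00734201]), 'width': 0.3948330369348922}
```

View pics/w2.png

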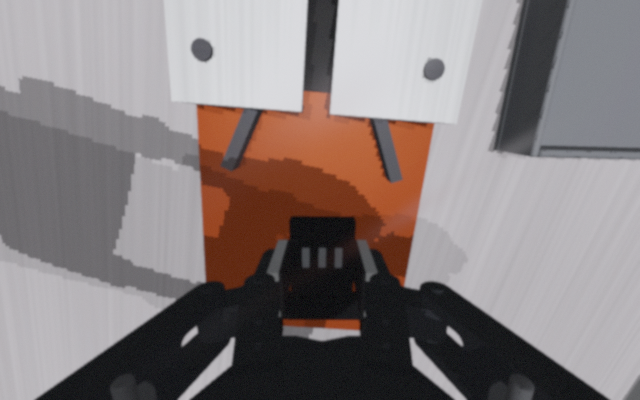

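Grip closed at about 34 mm with light floor contact. Lifting and carrying it to the tray.

```bash
python3 -m creep '[{"slide":[0,0,-0.6],"angular":[0,0,0]},{"slide":[0,0,-0.9],"angular":[0,0,0]},{"slide":[0,0,-0.9],"angular":[0,0,0]},{"slide":[0,0,0],"angular":[0,0,0]}]'
python3 -c "
from h import *
cap('wrist','w3')
plan([.622,.097,.27],101.6)"
```

```text
time: 4.03
tool_pos: [0.4957, -0.081, 0.2658]
tcp_rot: [1.986, 2.425, 0.006]
wrist_force: [1.1, -0.5, 0.4]
width: 0.397
pos [ 0.495  -0.0809  0.264 ] yaw 101.36 tilt(deg tool) [0.33 0.14 0.  ] d [0.127  0.1779 0.006 ] dyaw 0.24 rows 9 ang z share -0.007 t 4.08 F [ 0.2 -0.2 -1.2] w 0.394
0 [0.66, 0.71, -0.03]
1 [0.66, 0.71, -0.03]
2 [0.66, 0.71, -0.03]
3 [0.66, 0.71, -0.03]
4 [0.66, 0.71, -0.03]
5 [0.66, 0.71, -0.03]
6 [0.66, 0.71, -0.03]
7 [0.66, 0.71, -0.03]
8 [0.66, 0.71, -0.03]
```

View pics/w3.png

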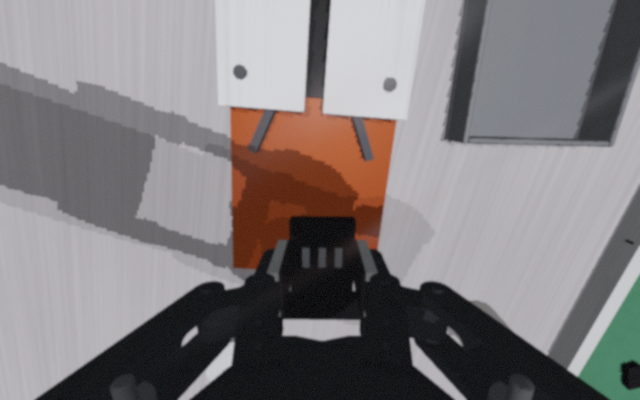

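The pad came up with the gripper (still at (322,265), apron now bare). On to the tray.

```bash
python3 -m creep '[{"slide":[0.66,0.71,-0.02],"angular":[0,0,0]},{"slide":[0.66,0.71,-0.02],"angular":[0,0,0]},{"slide":[0.66,0.71,-0.02],"angular":[0,0,0]},{"slide":[0.66,0.71,-0.02],"angular":[0,0,0]},{"slide":[0.66,0.71,-0.02],"angular":[0,0,0]}]'
python3 -m creep '[{"slide":[0.66,0.71,0],"angular":[0,0,0]},{"slide":[0.66,0.71,0],"angular":[0,0,0]},{"slide":[0.66,0.71,0],"angular":[0,0,0]},{"slide":[0.66,0.71,0],"angular":[0,0,0]},{"slide":[0,0,0],"angular":[0,0,0]}]'
python3 -c "
from h import *
cap('wrist','w4')
plan([.622,.097,.192],101.6)"
```

```text
time: 4.5
tool_pos: [0.5641, 0.0187, 0.2622]
tcp_rot: [-1.99, -2.429, 0.002]
wrist_force: [-0.3, 0.1, -0.8]
width: 0.395
time: 4.92
tool_pos: [0.6224, 0.0995, 0.2625]
tcp_rot: [-1.988, -2.432, -0.003]
wrist_force: [1.4, 0.6, -0.5]
width: 0.398
pos [0.6213 0.0981 0.2622] yaw 101.5 tilt(deg tool) [-0.07 -0.02  0.  ] d [ 0.0007 -0.0011 -0.0702] dyaw 0.1 rows 3 ang z share -0.008 t 4.97 F [ 0.   0.1 -0.8] w 0.395
0 [-0.02, 0.01, 0.94]
1 [-0.02, 0.01, 0.94]
2 [-0.02, 0.01, 0.94]
```

View pics/w4.png

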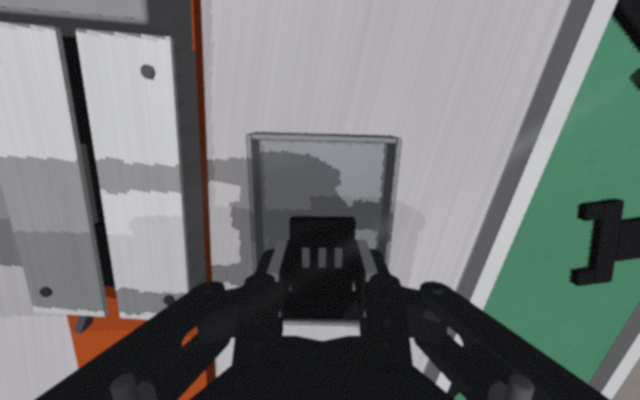

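The pad is centred over the tray. Lowering and releasing.

```bash
python3 -m creep '[{"slide":[-0.02,0.01,0.95],"angular":[0,0,0]},{"slide":[-0.02,0.01,0.95],"angular":[0,0,0]},{"slide":[0,0,0.9],"angular":[0,0,0]},{"slide":[0,0,0.15],"angular":[0,0,0]},{"slide":[0,0,0],"angular":[0,0,0]}]'
python3 -m creep '[{"slide":[0,0,0],"angular":[0,0,0]},{"slide":[0,0,0],"angular":[0,0,0]},{"slide":[0,0,0],"angular":[0,0,0]}]' -0.25
python3 -m creep '[{"slide":[0,0,-0.5],"angular":[0,0,0]},{"slide":[0,0,-1],"angular":[0,0,0]},{"slide":[0,0,-1],"angular":[0,0,0]},{"slide":[0,0,-1],"angular":[0,0,0]},{"slide":[0,0,0],"angular":[0,0,0]}]'
python3 -c "
from h import *
cap('wrist','w5')
plan([.603,-.295,.35],42.6)"
```

```text
time: 5.38
tool_pos: [0.6193, 0.0947, 0.1868]
tcp_rot: [-1.988, -2.426, 0.008]
wrist_force: [0.4, 1.2, 0.1]
width: 0.396
time: 5.63
tool_pos: [0.6226, 0.0955, 0.192]
tcp_rot: [1.989, 2.428, 0.004]
wrist_force: [0.3, 0.4, -0.1]
width: 0.624
time: 6.05
tool_pos: [0.6244, 0.096, 0.2861]
tcp_rot: [1.985, 2.424, 0.015]
wrist_force: [1.2, 1.1, 1.5]
width: 0.623
pos [0.6237 0.0959 0.2837] yaw 101.37 tilt(deg tool) [0.59 0.05 0.  ] d [-0.0207 -0.3909  0.0663] dyaw -58.77 rows 17 ang z share 0.864 t 6.1 F [ 0.6  0.1 -0.7] w 0.625
0 [-0.89, -0.23, -0.16]
1 [-0.9, -0.17, -0.16]
2 [-0.91, -0.12, -0.16]
3 [-0.92, -0.06, -0.16]
4 [-0.92, -0.01, -0.16]
5 [-0.92, 0.05, -0.16]
6 [-0.92, 0.1, -0.16]
7 [-0.91, 0.16, -0.16]
8 [-0.9, 0.21, -0.16]
9 [-0.88, 0.26, -0.16]
10 [-0.86, 0.32, -0.16]
11 [-0.84, 0.37, -0.16]
12 [-0.82, 0.42, -0.16]
13 [-0.79, 0.47, -0.16]
14 [-0.76, 0.51, -0.16]
15 [-0.73, 0.56, -0.16]
16 [-0.7, 0.6, -0.16]
```

View pics/w5.png

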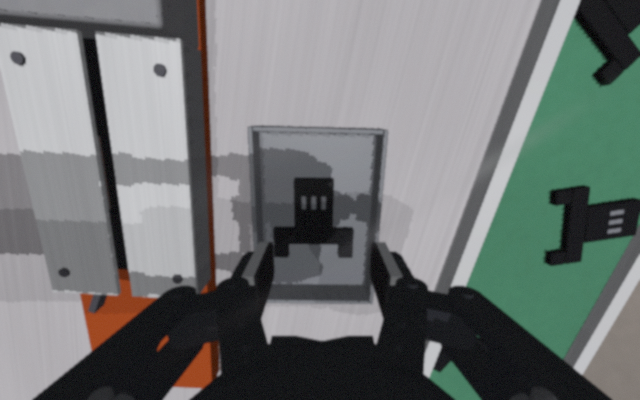

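The pad lies flat in the tray, let go, at (313,220). Moving over to the rectangular carrier, rising first to clear the bottle.

```bash
python3 -m creep '[{"slide":[-0.89,-0.23,-0.37],"angular":[0,0,0.86]},{"slide":[-0.9,-0.17,-0.37],"angular":[0,0,0.86]},{"slide":[-0.91,-0.12,-0.37],"angular":[0,0,0.86]},{"slide":[-0.92,-0.06,-0.37],"angular":[0,0,0.86]},{"slide":[-0.92,-0.01,-0.37],"angular":[0,0,0.86]}]'
python3 -m creep '[{"slide":[-0.92,0.05,-0.37],"angular":[0,0,0.86]},{"slide":[-0.92,0.1,-0.37],"angular":[0,0,0.86]},{"slide":[-0.91,0.16,0],"angular":[0,0,0.86]},{"slide":[-0.9,0.21,0],"angular":[0,0,0.86]},{"slide":[-0.88,0.26,0],"angular":[0,0,0.86]}]'
python3 -m creep '[{"slide":[-0.86,0.32,0],"angular":[0,0,0.86]},{"slide":[-0.84,0.37,0],"angular":[0,0,0.86]},{"slide":[-0.82,0.42,0],"angular":[0,0,0.86]},{"slide":[-0.79,0.47,0],"angular":[0,0,0.86]},{"slide":[-0.76,0.51,0],"angular":[0,0,0.86]}]' 
python3 -m creep '[{"slide":[0,0,0],"angular":[0,0,0.86]},{"slide":[0,0,0],"angular":[0,0,0.86]},{"slide":[0,0,0],"angular":[0,0,0]}]'
python3 - <<'E'
from h import *
cap('wrist','w6')
plan([.603,-.295,.35],42.6)
W,p=world('wrist','w6')
D=(np.hypot(W[...,0]-.603,W[...,1]+.295)<.06)
for lo,hi in((.008,.016),(.094,.108)):
    m=D&(W[...,2]>lo)&(W[...,2]<hi)
    n,l,st,c=cv2.connectedComponentsWithStats(m.astype(np.uint8)); i=1+np.argmax(st[1:,4]); X=W[l==i]
    print(st[i],np.median(X,0)); print(cv2.minAreaRect((X[:,:2]*1000).astype(np.float32)))
E
```

```text
time: 6.52
tool_pos: [0.6151, -0.02, 0.3241]
tcp_rot: [-2.334, -2.102, 0.001]
wrist_force: [0.3, 0.6, 0.2]
width: 0.622
time: 6.93
tool_pos: [0.6093, -0.1354, 0.3426]
tcp_rot: [2.623, 1.729, 0.0]
wrist_force: [0.1, -0.1, -0.2]
width: 0.623
time: 7.35
tool_pos: [0.6038, -0.2499, 0.3421]
tcp_rot: [-2.852, -1.317, 0.001]
wrist_force: [-0.1, 0.1, -0.1]
width: 0.628
time: 7.6
tool_pos: [0.6038, -0.2495, 0.3419]
tcp_rot: [-2.925, -1.144, 0.001]
wrist_force: [0.2, 0.3, 0.2]
width: 0.631
pos [ 0.6039 -0.2491  0.342 ] yaw 42.92 tilt(deg tool) [-0.04  0.01 -0.  ] d [-0.0009 -0.0459  0.008 ] dyaw -0.32 rows 2 ang z share 0.04 t 7.65 F [-0.7 -0.1  0.2] w 0.625
0 [-0.64, 0.66, -0.16]
1 [-0.64, 0.66, -0.16]
[ 324  191   54   43 1763] [ 0.6074123  -0.287054    0.01261063]
((603.0478515625, -292.58013916015625), (50.18179702758789, 59.83094024658203), 42.7944221496582)
[349 235  24  24 486] [ 0.60350871 -0.29083354  0.10236679]
((603.075439453125, -292.4832458496094), (17.929515838623047, 18.009252548217773), 42.251747131347656)
```

View pics/w6.png

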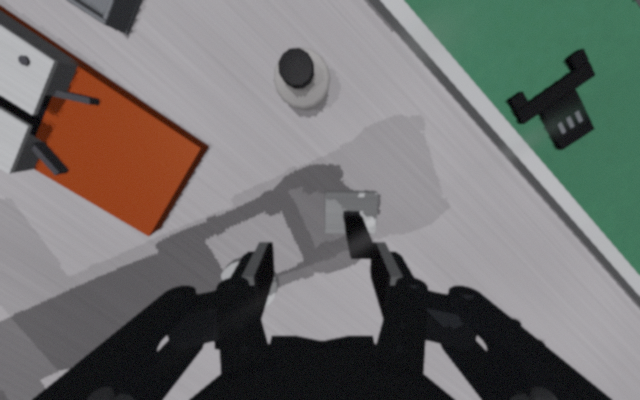

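The wrist view agrees with the top view to about 3 mm: handle at (603,-293) mm, foot at 42.6°. The jaws are aligned.

```bash
python3 -m creep '[{"slide":[-0.61,0.64,0],"angular":[0,0,0.04]},{"slide":[-0.61,0.64,0],"angular":[0,0,0.04]},{"slide":[0,0,0.9],"angular":[0,0,0]},{"slide":[0,0,0.9],"angular":[0,0,0]},{"slide":[0,0,0],"angular":[0,0,0]}]'
python3 -c "
from h import *
plan([.603,-.2935,.225],42.6)"
```

```text
time: 8.07
tool_pos: [0.6017, -0.2922, 0.292]
tcp_rot: [-2.92, -1.14, 0.009]
wrist_force: [-1.5, 1.0, -1.9]
width: 0.627
pos [ 0.6017 -0.2922  0.292 ] yaw 42.65 tilt(deg tool) [-0.47  0.16 -0.  ] d [ 0.0013 -0.0013 -0.067 ] dyaw -0.05 rows 3 ang z share 0.004 t 8.07 F [-1.5  1.  -1.9] w 0.627
0 [0.0, 0.02, 0.89]
1 [0.0, 0.02, 0.89]
2 [0.0, 0.02, 0.89]
```

```bash
python3 -m creep '[{"slide":[0,0.02,0.9],"angular":[0,0,0]},{"slide":[0,0.02,0.9],"angular":[0,0,0]},{"slide":[0,0,0.85],"angular":[0,0,0]},{"slide":[0,0,0],"angular":[0,0,0]}]'
python3 -m creep '[{"slide":[0,0,0],"angular":[0,0,0]},{"slide":[0,0,0],"angular":[0,0,0]},{"slide":[0,0,0],"angular":[0,0,0]},{"slide":[0,0,0],"angular":[0,0,0]},{"slide":[0,0,0],"angular":[0,0,0]}]' 0.9 40
python3 -c "
from h import *
plan([.603,-.2935,.31],42.6)"
```

```text
time: 8.4
tool_pos: [0.6024, -0.2922, 0.2266]
tcp_rot: [-2.92, -1.141, 0.009]
wrist_force: [-0.8, -0.5, 0.0]
width: 0.628
time: 8.82
tool_pos: [0.6051, -0.2941, 0.2331]
tcp_rot: [2.925, 1.14, 0.003]
wrist_force: [-0.1, 1.2, 3.8]
width: 0.206
pos [ 0.6051 -0.2941  0.2331] yaw 42.57 tilt(deg tool) [ 0.16 -0.07 -0.  ] d [-0.0021  0.0006  0.0769] dyaw 0.03 rows 4 ang z share -0.002 t 8.82 F [-0.1  1.2  3.8] w 0.206
0 [-0.01, -0.02, -0.77]
1 [-0.01, -0.02, -0.77]
2 [-0.01, -0.02, -0.77]
3 [-0.01, -0.02, -0.77]
```

```bash
python3 -m creep '[{"slide":[0,0,-0.5],"angular":[0,0,0]},{"slide":[0,0,-0.8],"angular":[0,0,0]},{"slide":[0,0,-0.8],"angular":[0,0,0]},{"slide":[0,0,-0.6],"angular":[0,0,0]},{"slide":[0,0,0],"angular":[0,0,0]}]'
python3 -c "
from h import *
plan([.4873,-.0925,.31],7.05)
cap('side','s1')"
```

```text
time: 9.23
tool_pos: [0.6056, -0.2947, 0.3034]
tcp_rot: [2.922, 1.138, 0.007]
wrist_force: [1.0, -0.9, -2.1]
width: 0.209
pos [ 0.6056 -0.2947  0.3034] yaw 42.56 tilt(deg tool) [ 0.4  -0.13 -0.  ] d [-0.1183  0.2022  0.0066] dyaw -35.51 rows 10 ang z share 0.888 t 9.23 F [ 1.  -0.9 -2.1] w 0.209
0 [0.2, -0.92, -0.03]
1 [0.14, -0.93, -0.03]
2 [0.08, -0.93, -0.03]
3 [0.03, -0.94, -0.03]
4 [-0.03, -0.94, -0.03]
5 [-0.09, -0.93, -0.03]
6 [-0.15, -0.93, -0.03]
7 [-0.2, -0.91, -0.03]
8 [-0.26, -0.9, -0.03]
9 [-0.32, -0.88, -0.03]
```

View pics/s1.png

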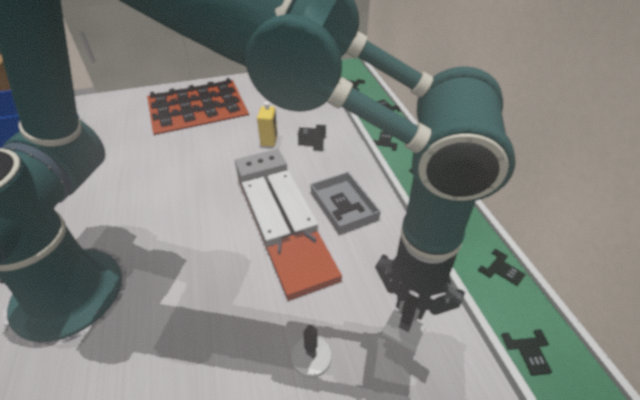

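The side view shows the pad in the tray (345,205) and the carrier hanging under the gripper at (405,335). The wrist force reads about -2 N, which fits its weight. Carrying it to the apron.

```bash
python3 -m creep '[{"slide":[0.2,-0.92,0],"angular":[0,0,0.89]},{"slide":[0.14,-0.93,0],"angular":[0,0,0.89]},{"slide":[0.08,-0.93,0],"angular":[0,0,0.89]},{"slide":[0.03,-0.94,0],"angular":[0,0,0.89]},{"slide":[-0.03,-0.94,0],"angular":[0,0,0.89]}]'
python3 -m creep '[{"slide":[-0.09,-0.93,0],"angular":[0,0,0.89]},{"slide":[-0.15,-0.93,0],"angular":[0,0,0.89]},{"slide":[-0.2,-0.91,0],"angular":[0,0,0.89]},{"slide":[-0.26,-0.9,0],"angular":[0,0,0.89]},{"slide":[-0.32,-0.88,0],"angular":[0,0,0.89]}]'
python3 -m creep '[{"slide":[0,0,0],"angular":[0,0,0]},{"slide":[0,0,0],"angular":[0,0,0]}]'
python3 - <<'E'
from h import *
cap('wrist','w7'); cap('top','t7')
plan([.4873,-.0925,.26],7.05)
E
```

```text
time: 9.7
tool_pos: [0.5435, -0.1915, 0.2965]
tcp_rot: [-3.068, -0.668, 0.004]
wrist_force: [0.1, -0.3, -2.9]
width: 0.204
time: 10.12
tool_pos: [0.4845, -0.0904, 0.2969]
tcp_rot: [-3.135, -0.186, 0.004]
wrist_force: [0.4, -0.5, -3.6]
width: 0.205
time: 10.28
tool_pos: [0.4847, -0.0904, 0.297]
tcp_rot: [-3.135, -0.194, 0.004]
wrist_force: [0.6, 0.7, -2.8]
width: 0.2
pos [ 0.486  -0.0916  0.2979] yaw 7.02 tilt(deg tool) [0.01 0.03 0.  ] d [ 0.0013 -0.0009 -0.0379] dyaw 0.03 rows 2 ang z share -0.004 t 10.38 F [-0.6 -0.8 -3.3] w 0.203
0 [0.02, 0.02, 0.76]
1 [0.02, 0.02, 0.76]
```

View pics/w7.png

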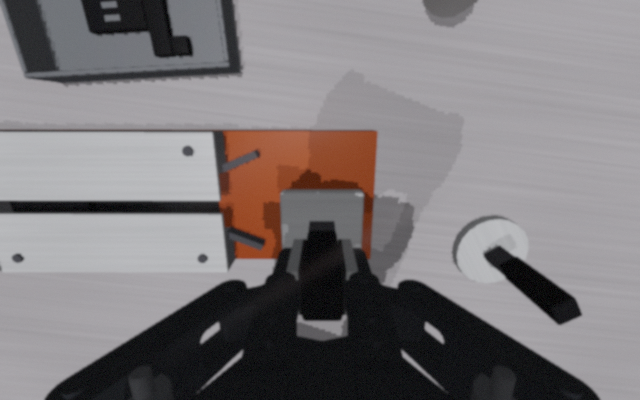

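View pics/t7.png

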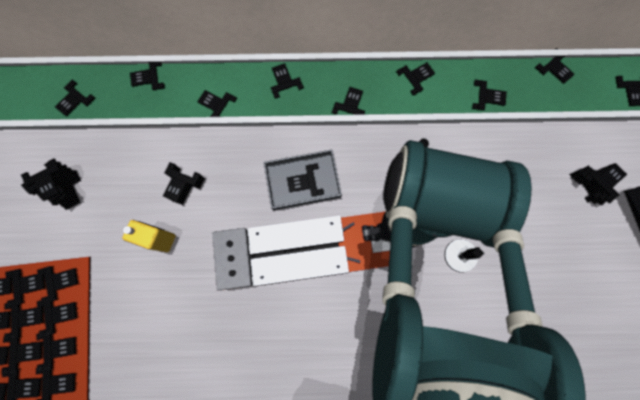

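Run:
```python
from h import *
W,p=world('wrist','w7')
o=np.array([.4769,-.0081]); xs=np.array([.9924,.1228]); ys=np.array([-.1228,.9924])
m=(W[...,2]>.05)&(W[...,2]<.1); m[:, :275]=0; m[:,370:]=0; m[245:]=0
X=W[m]; print(len(X),np.percentile(X[:,2],[5,50,95]))
f=m&(np.abs(W[...,2]-np.median(X[:,2]))<.006)
X=W[f]; d=X[:,:2]-o
print('xs max',np.percentile(d@xs,[1,99]),'ys',np.percentile(d@ys,[1,50,99]))
for s in np.arange(.0,.03,.005):
    k=(abs(d@xs-s)<.0025); 
    if k.sum()>5: print(s,np.percentile((d@ys)[k],[2,98]),'n',k.sum())
f=load('w7'); print('tcp',(f['pos'][:2]-o)@xs,(f['pos'][:2]-o)@ys)
# guard in this view
g=(W[...,2]>.043)&(W[...,2]<.053)&(np.arange(640)[None,:]<235)
r=cv2.minAreaRect((W[g][:,:2]*1000).astype(np.float32)); print(r, cv2.boxPoints(r))
```

```text
3967 [0.07329823 0.07666453 0.08036852]
xs max [-0.01899433  0.02013809] ys [-0.11023411 -0.08092341 -0.05188235]
0.0 [-0.11000357 -0.05270035] n 565
0.005 [-0.10953293 -0.0521027 ] n 535
0.01 [-0.1093774 -0.0524393] n 547
0.015 [-0.10970102 -0.05258428] n 574
0.02 [-0.10928134 -0.05330113] n 448
tcp -0.0023812293162031994 -0.08267954127237935
((464.14678955078125, 93.10772705078125), (120.70682525634766, 200.83688354492188), 6.974628925323486) [[392.0462    185.45438  ]
 [416.43378   -13.896324 ]
 [536.2474      0.7610779]
 [511.8598    200.11179  ]]
```

The foot is level and square to the lane but 2.4 mm off to -x. Correcting that while lowering.

```bash
python3 -m creep '[{"slide":[0.09,0,0.6],"angular":[0,0,0]},{"slide":[0,0,0.6],"angular":[0,0,0]},{"slide":[0,0,0.2],"angular":[0,0,0]},{"slide":[0,0,0],"angular":[0,0,0]},{"slide":[0,0,0],"angular":[0,0,0]}]'
cat >> h.py <<'E'
def st():
    s=bot.read_state(); o=np.array([.4767,-.0081]); xs=np.array([.9924,.1228]); ys=np.array([-.1228,.9924])
    d=s['tool_pos'][:2]-o; Rm=R.from_rotvec(s['tcp_rot']).as_matrix()
    F=s['wrist_force']
    print('t %.2f xs %.1f ys %.1f z %.1f yaw %.2f F_s %s w %.3f'%(s['time'],d@xs*1e3,d@ys*1e3,s['tool_pos'][2]*1e3,yaw(Rm),np.round([F[:2]@xs,F[:2]@ys,F[2]],1),s['width']),'tz',np.round(Rm[:,2],4))
E
python3 -c "
from h import *
st()"
```

```text
time: 10.8
tool_pos: [0.4884, -0.0917, 0.2631]
tcp_rot: [-3.136, -0.19, 0.002]
wrist_force: [-0.6, -0.1, -3.5]
width: 0.209
t 10.80 xs 1.4 ys -84.4 z 263.1 yaw 6.93 F_s [-0.6  0.  -3.5] w 0.209 tz [-1.1e-03  2.0e-04 -1.0e+00]
```

```bash
python3 -m creep '[{"slide":[-0.05,0,0.12],"angular":[0,0,0]},{"slide":[0,0,0.12],"angular":[0,0,0]},{"slide":[0,0,0],"angular":[0,0,0]}]'
python3 -c "
from h import *
st()"
python3 -m creep '[{"slide":[0,0,0.08],"angular":[0,0,0]},{"slide":[0,0,0],"angular":[0,0,0]}]'
python3 -c "
from h import *
st()"
```

```text
time: 11.05
tool_pos: [0.487, -0.0915, 0.2574]
tcp_rot: [3.136, 0.191, 0.0]
wrist_force: [-0.8, 0.7, -3.7]
width: 0.206
t 11.05 xs 0.0 ys -84.0 z 257.4 yaw 6.95 F_s [-0.7  0.8 -3.7] w 0.206 tz [ 1.e-04 -0.e+00 -1.e+00]
time: 11.22
tool_pos: [0.4875, -0.0914, 0.2571]
tcp_rot: [3.136, 0.191, 0.001]
wrist_force: [-4.0, 1.3, 6.0]
width: 0.2
t 11.22 xs 0.5 ys -84.0 z 257.1 yaw 6.96 F_s [-3.8  1.8  6. ] w 0.200 tz [ 8.e-04 -1.e-04 -1.e+00]
```

The carrier stands on the apron (z force flipped to +6 N). I'll loosen the jaws into a small cage, 4 mm clear each side, and push.

```bash
python3 -m creep '[{"slide":[0,0,-0.1],"angular":[0,0,0]},{"slide":[0,0,0],"angular":[0,0,0]},{"slide":[0,0,0],"angular":[0,0,0]}]' 0.4 20
python3 -c "
from h import *
st(); cap('wrist','w8')"
```

```text
time: 11.47
tool_pos: [0.4877, -0.0914, 0.2588]
tcp_rot: [3.135, 0.191, 0.003]
wrist_force: [-0.3, 1.1, 0.4]
width: 0.302
t 11.47 xs 0.7 ys -84.1 z 258.8 yaw 6.97 F_s [-0.1  1.2  0.4] w 0.302 tz [ 2.2e-03 -5.0e-04 -1.0e+00]
```

View pics/w8.png

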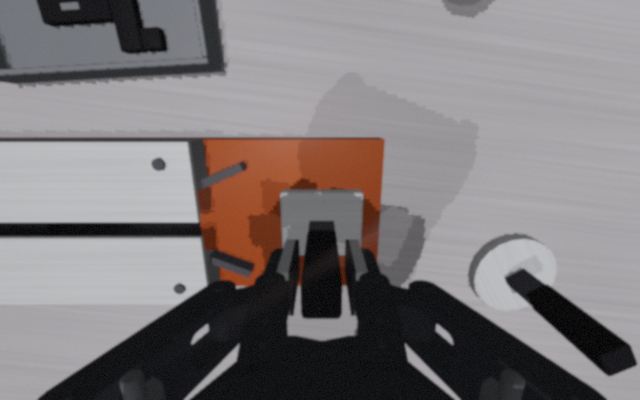

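The carrier stands free between the jaws, with gaps visible on both sides of the handle at (322,270). Pushing toward the mouth.

```bash
python3 -m creep '[{"slide":[-0.02,-0.25,0.06],"angular":[0,0,0]},{"slide":[0,-0.3,0],"angular":[0,0,0]},{"slide":[0,-0.3,0],"angular":[0,0,0]},{"slide":[0,-0.3,0],"angular":[0,0,0]},{"slide":[0,-0.3,0],"angular":[0,0,0]}]' >/dev/null
python3 -c "
from h import *
st()"
python3 -m creep '[{"slide":[0,-0.3,0],"angular":[0,0,0]},{"slide":[0,-0.3,0],"angular":[0,0,0]},{"slide":[0,-0.3,0],"angular":[0,0,0]},{"slide":[0,-0.3,0],"angular":[0,0,0]},{"slide":[0,0,0],"angular":[0,0,0]}]' >/dev/null
python3 -c "
from h import *
st(); cap('wrist','w9')"
```

```text
t 11.93 xs -0.5 ys -46.6 z 256.2 yaw 6.98 F_s [-0.1 -0.6 -0.5] w 0.304 tz [-5.e-04  1.e-04 -1.e+00]
t 12.35 xs -0.2 ys -16.4 z 256.7 yaw 7.02 F_s [-0.1 -1.1 -0.3] w 0.298 tz [ 4.e-04  4.e-04 -1.e+00]
```

View pics/w9.png

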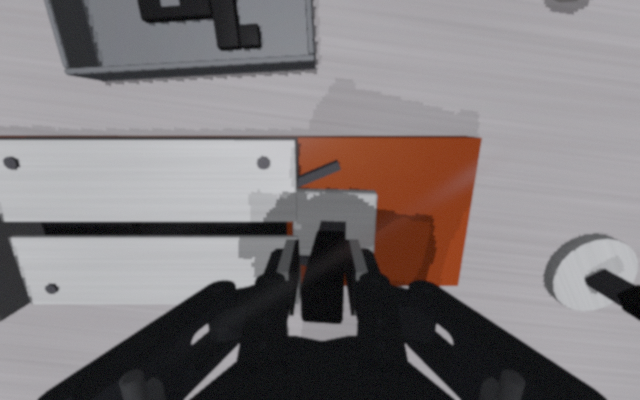

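The carrier is entering the guides squarely, front edge at the mouth (298,230). Continuing to just before the pocket range.

```bash
python3 -m creep '[{"slide":[0,-0.2,0],"angular":[0,0,0]},{"slide":[0,-0.2,0],"angular":[0,0,0]},{"slide":[0,-0.2,0],"angular":[0,0,0]},{"slide":[0,-0.2,0],"angular":[0,0,0]},{"slide":[0,-0.2,0],"angular":[0,0,0]}]' >/dev/null
python3 -c "
from h import *
st()"
python3 -m creep '[{"slide":[0,-0.2,0],"angular":[0,0,0]},{"slide":[0,-0.2,0],"angular":[0,0,0]},{"slide":[0,-0.2,0],"angular":[0,0,0]},{"slide":[0,-0.2,0],"angular":[0,0,0]},{"slide":[0,0,0],"angular":[0,0,0]}]' >/dev/null
python3 -c "
from h import *
st(); cap('wrist','w10')"
```

```text
t 12.82 xs -0.4 ys 7.9 z 256.3 yaw 6.94 F_s [ 0.1 -1.1 -0.7] w 0.297 tz [-5.e-04  3.e-04 -1.e+00]
t 13.23 xs -0.3 ys 28.3 z 256.4 yaw 6.99 F_s [ 0.2  0.  -0.1] w 0.296 tz [-3.e-04  6.e-04 -1.e+00]
```

View pics/w10.png

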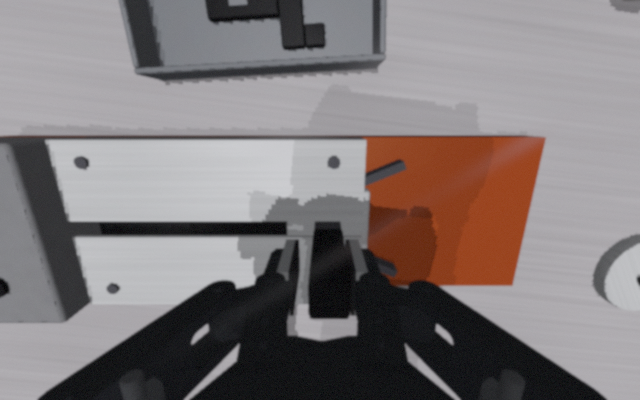

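```bash
cat >> h.py <<'E'
def hz(tag):
    W,p=world('wrist',tag); f=load(tag)
    Z=W[200:325,290:360,2]; P=W[200:325,290:360]
    o=np.array([.4767,-.0081]); ys=np.array([-.1228,.9924])
    d=(P[...,:2]-f['pos'][:2])
    m=(Z>.095)&(Z<.14)&(np.hypot(d[...,0],d[...,1])<.02)
    z=Z[m]; top=np.percentile(z,90) if m.sum()>20 else np.nan
    k=m&(Z>top-.004)
    print(tag,'handle top z %.4f n %d ys %.1f'%(top,m.sum(),((np.median(P[k][:,:2],0)-o)@ys)*1e3))
E
python3 -c "
from h import *
hz('w8');hz('w10')"
python3 -m creep '[{"slide":[0,-0.1,0],"angular":[0,0,0]},{"slide":[0,-0.1,0],"angular":[0,0,0]},{"slide":[0,-0.1,0],"angular":[0,0,0]},{"slide":[0,-0.1,0],"angular":[0,0,0]},{"slide":[0,-0.1,0],"angular":[0,0,0]}]' >/dev/null
python3 -c "
from h import *
st(); cap('wrist','w11'); hz('w11')"
python3 -m creep '[{"slide":[0,-0.1,0],"angular":[0,0,0]},{"slide":[0,-0.1,0],"angular":[0,0,0]},{"slide":[0,-0.1,0],"angular":[0,0,0]},{"slide":[0,-0.1,0],"angular":[0,0,0]},{"slide":[0,-0.1,0],"angular":[0,0,0]}]' >/dev/null
python3 -c "
from h import *
st(); cap('wrist','w12'); hz('w12')"
```

```text
w8 handle top z 0.1272 n 4013 ys -84.1
w10 handle top z 0.1270 n 3967 ys 25.7
t 13.70 xs -0.2 ys 40.0 z 256.5 yaw 6.95 F_s [-0.8 -1.1  0.2] w 0.299 tz [ 1.e-04 -1.e-04 -1.e+00]
w11 handle top z 0.1270 n 3907 ys 36.8
t 14.17 xs -0.0 ys 52.6 z 256.7 yaw 6.96 F_s [-0.7 -1.8  1.4] w 0.300 tz [ 6.e-04 -1.e-04 -1.e+00]
w12 handle top z 0.1279 n 4168 ys 51.8
```

```bash
for i in 13 14; do
python3 -m creep '[{"slide":[0,-0.1,0],"angular":[0,0,0]},{"slide":[0,-0.1,0],"angular":[0,0,0]},{"slide":[0,-0.1,0],"angular":[0,0,0]},{"slide":[0,-0.1,0],"angular":[0,0,0]}]' >/dev/null
python3 -c "
from h import *
st(); cap('wrist','w$i'); hz('w$i')"
done
```

```text
t 14.55 xs -0.4 ys 62.7 z 256.2 yaw 6.95 F_s [-0.1 -0.8  1.5] w 0.295 tz [-6.e-04  3.e-04 -1.e+00]
w13 handle top z 0.1281 n 4260 ys 65.5
t 14.93 xs -0.3 ys 72.7 z 256.2 yaw 6.96 F_s [-0.7 -0.1 -0.6] w 0.298 tz [-6.e-04  1.e-04 -1.e+00]
w14 handle top z 0.1269 n 4107 ys 76.6
```

View pics/w14.png

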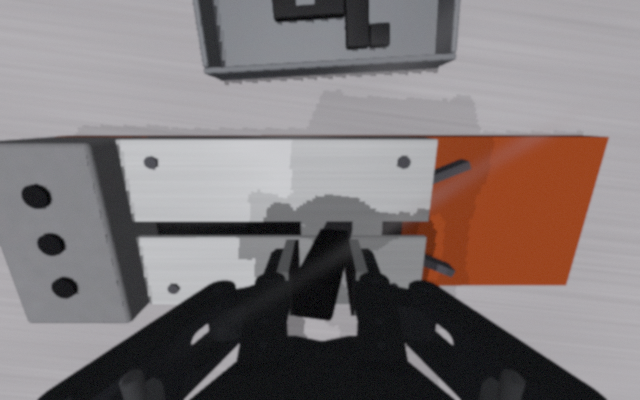

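```bash
python3 -c "
from h import *
cap('side','s2'); f=load('s2')
cv2.imwrite('pics/s2c.png',cv2.resize(f['p'][120:320,180:380],None,fx=3,fy=3,interpolation=cv2.INTER_CUBIC)[:,:,::-1])"
```

```text
(no output)
```

View pics/s2c.png

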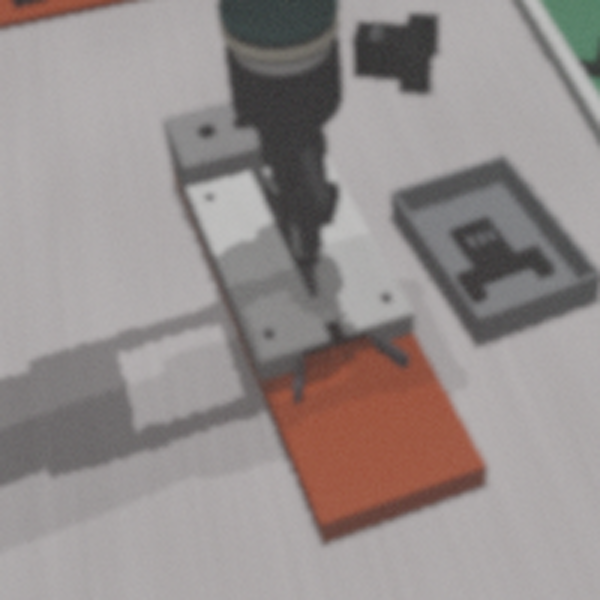

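The handle at (322,270) is leaning forward, so the front of the foot is dipping into the pocket. The near edge must be around ys 48. I'll keep pushing gently until the rear drops in.

```bash
for i in 15 16; do
python3 -m creep '[{"slide":[0,-0.1,0],"angular":[0,0,0]},{"slide":[0,-0.1,0],"angular":[0,0,0]},{"slide":[0,-0.1,0],"angular":[0,0,0]}]' >/dev/null
python3 -c "
from h import *
st(); cap('wrist','w$i'); hz('w$i')"
done
```

```text
t 15.28 xs -0.2 ys 80.1 z 256.3 yaw 6.96 F_s [-0.5 -1.5 -1.1] w 0.301 tz [-2.e-04  0.e+00 -1.e+00]
w15 handle top z 0.1255 n 4011 ys 83.3
t 15.58 xs -0.2 ys 87.6 z 256.4 yaw 6.96 F_s [ 0.4 -1.  -1.3] w 0.299 tz [-2.e-04 -0.e+00 -1.e+00]
w16 handle top z 0.1241 n 3931 ys 90.3
```

View pics/w16.png

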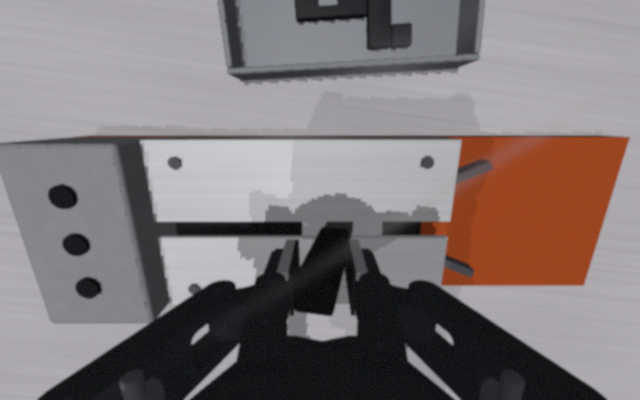

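```bash
for i in 17 18; do
python3 -m creep '[{"slide":[0,-0.1,0],"angular":[0,0,0]},{"slide":[0,-0.1,0],"angular":[0,0,0]},{"slide":[0,0,0],"angular":[0,0,0]}]' >/dev/null
python3 -c "
from h import *
st(); cap('wrist','w$i'); hz('w$i')"
done
```

```text
t 15.88 xs -0.1 ys 92.8 z 256.5 yaw 6.97 F_s [-0.8  0.2 -0.8] w 0.296 tz [ 0.e+00  3.e-04 -1.e+00]
w17 handle top z 0.1231 n 3838 ys 95.3
t 16.18 xs -0.2 ys 97.7 z 256.4 yaw 6.97 F_s [ 0.1  0.6 -1. ] w 0.302 tz [-1.e-04  3.e-04 -1.e+00]
w18 handle top z 0.1221 n 3784 ys 100.2
```

View pics/w18.png

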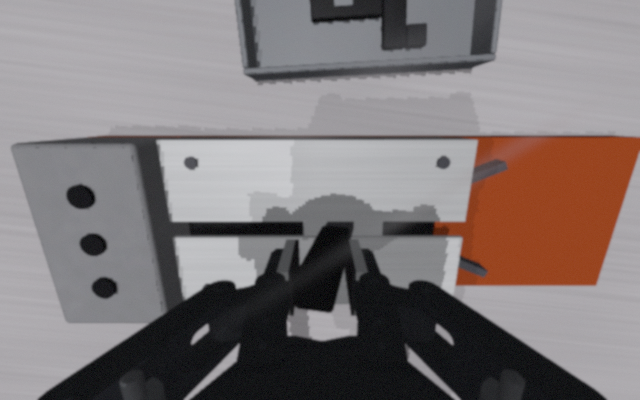

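```bash
for i in 19 20; do
python3 -m creep '[{"slide":[0,-0.1,0],"angular":[0,0,0]},{"slide":[0,-0.1,0],"angular":[0,0,0]},{"slide":[0,0,0],"angular":[0,0,0]}]' >/dev/null
python3 -c "
from h import *
st(); cap('wrist','w$i'); hz('w$i')"
done
```

```text
t 16.48 xs -0.0 ys 102.6 z 256.5 yaw 6.97 F_s [ 0.5 -0.8 -0.3] w 0.298 tz [ 2.e-04  0.e+00 -1.e+00]
w19 handle top z 0.1219 n 3768 ys 104.3
t 16.78 xs -0.1 ys 107.7 z 256.5 yaw 6.96 F_s [-0.  -1.  -0.3] w 0.299 tz [ 1.e-04  2.e-04 -1.e+00]
w20 handle top z 0.1217 n 3749 ys 108.6
```

View pics/w20.png

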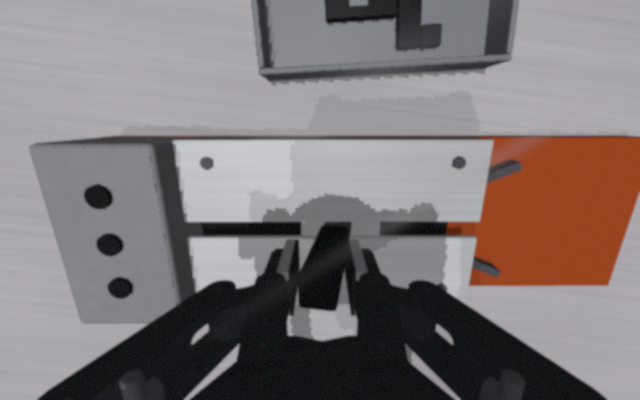

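```bash
for i in 21 22; do
python3 -m creep '[{"slide":[0,-0.1,0],"angular":[0,0,0]},{"slide":[0,0,0],"angular":[0,0,0]},{"slide":[0,0,0],"angular":[0,0,0]}]' >/dev/null
python3 -c "
from h import *
st(); cap('wrist','w$i'); hz('w$i')"
done
```

```text
t 17.08 xs 0.0 ys 109.9 z 256.6 yaw 6.98 F_s [ 0.5 -1.8  1.9] w 0.300 tz [ 3.e-04 -1.e-04 -1.e+00]
w21 handle top z 0.1220 n 3760 ys 111.9
t 17.38 xs -0.3 ys 112.5 z 256.1 yaw 6.96 F_s [ 0.1 -1.3 -0.4] w 0.297 tz [-5.e-04  1.e-04 -1.e+00]
w22 handle top z 0.1211 n 3653 ys 112.3
```

View pics/w22.png

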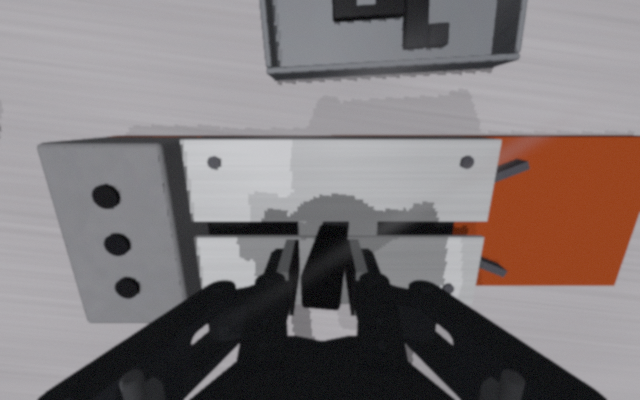

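```bash
for i in 23 24; do
python3 -m creep '[{"slide":[0,-0.1,0],"angular":[0,0,0]},{"slide":[0,0,0],"angular":[0,0,0]},{"slide":[0,0,0],"angular":[0,0,0]}]' >/dev/null
python3 -c "
from h import *
st(); cap('wrist','w$i'); hz('w$i')"
done
python3 - <<'E'
from h import *
for t in ['w10','w20','w22','w24']:
    W,p=world('wrist',t); f=load(t); o=np.array([.4767,-.0081]); xs=np.array([.9924,.1228]); ys=np.array([-.1228,.9924])
    P=W[190:330,285:370].reshape(-1,3); P=P[~np.isnan(P[:,0])]
    a=(P[:,:2]-o)@xs; b=(P[:,:2]-o)@ys; z=P[:,2]
    print(t)
    for z0 in np.arange(.06,.13,.008):
        k=(abs(z-z0)<.004)&(abs(b-((f['pos'][:2]-o)@ys))<.025)&(abs(a)<.02)
        if k.sum()>15: print(' z',round(z0,3),'n',k.sum(),'ys range',np.percentile(b[k],[3,97]).round(4),'xs',np.percentile(a[k],[3,97]).round(4))
E
```

```text
t 17.68 xs -0.0 ys 114.9 z 256.6 yaw 6.98 F_s [ 0.3 -2.7  2. ] w 0.300 tz [ 1.e-04 -2.e-04 -1.e+00]
w23 handle top z 0.1217 n 3737 ys 115.6
t 17.98 xs 0.1 ys 117.4 z 256.7 yaw 6.98 F_s [ 0.5 -3.2  4.1] w 0.298 tz [ 6.e-04 -1.e-04 -1.e+00]
w24 handle top z 0.1221 n 3769 ys 119.7
w10
 z 0.068 n 105 ys range [0.0177 0.0342] xs [0.007  0.0083]
 z 0.076 n 164 ys range [0.018  0.0345] xs [0.0071 0.0085]
 z 0.084 n 239 ys range [0.0167 0.0425] xs [-0.0044  0.0101]
 z 0.092 n 482 ys range [0.0061 0.0477] xs [-0.0035  0.0108]
 z 0.1 n 576 ys range [0.0067 0.0466] xs [-0.0048  0.0108]
 z 0.108 n 628 ys range [0.0079 0.0457] xs [-0.0068  0.0109]
 z 0.116 n 721 ys range [0.0108 0.0448] xs [-0.007   0.0108]
 z 0.124 n 2480 ys range [0.0135 0.044 ] xs [-0.009   0.0107]
w20
 z 0.06 n 57 ys range [0.0916 0.1092] xs [-0.0008  0.0084]
 z 0.068 n 159 ys range [0.0932 0.1104] xs [0.0055 0.0084]
 z 0.076 n 161 ys range [0.0951 0.1115] xs [0.0071 0.0084]
 z 0.084 n 248 ys range [0.096  0.1217] xs [-0.0072  0.0087]
 z 0.092 n 545 ys range [0.0858 0.1265] xs [-0.0064  0.0111]
 z 0.1 n 648 ys range [0.086  0
[... 604 characters left out ...]
 0.1298] xs [-0.009   0.0108]
 z 0.116 n 1582 ys range [0.0962 0.1279] xs [-0.0089  0.0107]
 z 0.124 n 1159 ys range [0.0962 0.1284] xs [-0.0094  0.0114]
w24
 z 0.06 n 39 ys range [0.1    0.1176] xs [-0.0008  0.0084]
 z 0.068 n 159 ys range [0.1014 0.1189] xs [0.0039 0.0084]
 z 0.076 n 166 ys range [0.1039 0.1207] xs [0.0069 0.0085]
 z 0.084 n 232 ys range [0.1057 0.1314] xs [-0.0055  0.0088]
 z 0.092 n 554 ys range [0.0954 0.1364] xs [-0.0054  0.0113]
 z 0.1 n 641 ys range [0.0959 0.1355] xs [-0.006   0.0114]
 z 0.108 n 729 ys range [0.097  0.1348] xs [-0.0069  0.0114]
 z 0.116 n 1199 ys range [0.1004 0.133 ] xs [-0.0083  0.0113]
 z 0.124 n 1629 ys range [0.1016 0.1331] xs [-0.0088  0.0114]
```

```bash
cat >> h.py <<'E'
def tilt(t):
    W,p=world('wrist',t); f=load(t); o=np.array([.4767,-.0081]); xs=np.array([.9924,.1228]); ys=np.array([-.1228,.9924])
    P=W[190:330,285:370].reshape(-1,3); P=P[~np.isnan(P[:,0])]
    a=(P[:,:2]-o)@xs; b=(P[:,:2]-o)@ys; z=P[:,2]; y0=(f['pos'][:2]-o)@ys
    k=(z>.062)&(z<.082)&(abs(b-y0)<.022)&(a>.006)&(a<.0095)
    zz=[];lo=[]
    out=[]
    for z0 in np.arange(.064,.081,.002):
        q=k&(abs(z-z0)<.0015)
        if q.sum()>10: out.append((z0,np.median(b[q])))
    out=np.array(out); 
    if len(out)<4: print(t,'few'); return
    s,c=np.polyfit(out[:,0],out[:,1],1)
    top=np.percentile(z[(z>.1)&(abs(b-y0)<.015)&(abs(a)<.011)],90)
    th=np.arctan(s); zc=top-.001-.102*np.cos(th)
    print(t,'tcp ys %.1f lean %.1f deg  zc(underside) %.1f  foot ys %.1f'%(y0*1e3,np.degrees(th),zc*1e3,(s*zc+c)*1e3))
E
python3 -c "
from h import *
for i in range(9,25): tilt('w%d'%i)"
```

```text
w9 tcp ys -16.4 lean -5.6 deg  zc(underside) 27.0  foot ys -15.2
w10 tcp ys 28.3 lean -5.5 deg  zc(underside) 24.5  foot ys 31.4
w11 tcp ys 40.0 lean 9.5 deg  zc(underside) 25.4  foot ys 29.1
w12 tcp ys 52.6 lean -4.9 deg  zc(underside) 25.4  foot ys 53.2
w13 tcp ys 62.7 lean -6.2 deg  zc(underside) 25.8  foot ys 64.2
w14 tcp ys 72.7 lean -8.6 deg  zc(underside) 25.1  foot ys 76.4
w15 tcp ys 80.1 lean 3.2 deg  zc(underside) 22.8  foot ys 72.1
w16 tcp ys 87.6 lean 0.9 deg  zc(underside) 21.2  foot ys 81.9
w17 tcp ys 92.8 lean 8.3 deg  zc(underside) 21.3  foot ys 80.5
w18 tcp ys 97.7 lean 11.1 deg  zc(underside) 21.1  foot ys 82.4
w19 tcp ys 102.6 lean 12.6 deg  zc(underside) 21.4  foot ys 85.7
w20 tcp ys 107.7 lean 8.5 deg  zc(underside) 19.9  foot ys 94.6
w21 tcp ys 109.9 lean 14.2 deg  zc(underside) 22.2  foot ys 91.7
w22 tcp ys 112.5 lean 7.2 deg  zc(underside) 19.0  foot ys 101.3
w23 tcp ys 114.9 lean 9.8 deg  zc(underside) 20.3  foot ys 100.7
w24 tcp ys 117.4 lean 11.1 deg  zc(underside) 21.1  foot ys 101.3
```

```bash
cat >> h.py <<'E'
def tilt2(t):
    W,p=world('wrist',t); f=load(t); o=np.array([.4767,-.0081]); xs=np.array([.9924,.1228]); ys=np.array([-.1228,.9924])
    a=(W[...,:2]-o)@xs; b=(W[...,:2]-o)@ys; z=W[...,2]; y0=(f['pos'][:2]-o)@ys
    m=(z>.112)&(z<.135)&(abs(a)<.014)&(abs(b-y0)<.013)
    m[:, :285]=0; m[:,375:]=0
    n,l,st_,c=cv2.connectedComponentsWithStats(m.astype(np.uint8)); k=l==(1+np.argmax(st_[1:,4]))
    A=a[k];B=b[k];Z=z[k]; q=np.ones(len(A),bool)
    for _ in range(8):
        M=np.c_[A,B-y0,np.ones(len(A))]; co=np.linalg.lstsq(M[q],Z[q],rcond=None)[0]; r=Z-M@co; q=abs(r)<max(.0012,1.5*np.median(abs(r)))
    th=-np.degrees(np.arctan(co[1])); ph=np.degrees(np.arctan(co[0])); bc=(B[q].min()+B[q].max())/2; bc=np.mean(np.percentile(B[q],[2,98])); ac=np.mean(np.percentile(A[q],[2,98]))
    zc=co[2]+co[1]*(bc-y0); s=np.sin(np.radians(th))
    print(t,'tcp %.1f n %d/%d lean_y %.1f lean_x %.1f top ys %.1f xs %.1f z %.1f span %.1f -> underside centre ys %.1f z %.1f'%(y0*1e3,q.sum(),len(q),th,ph,bc*1e3,ac*1e3,zc*1e3,np.ptp(np.percentile(B[q],[2,98]))*1e3,(bc-.102*s)*1e3,(zc-.102*np.cos(np.radians(th)))*1e3))
E
python3 -c "
from h import *
for i in range(9,25): tilt2('w%d'%i)"
```

```text
w9 tcp -16.4 n 1453/2362 lean_y 5.5 lean_x -0.6 top ys -15.0 xs -0.6 z 128.9 span 16.4 -> underside centre ys -24.9 z 27.4
w10 tcp 28.3 n 1432/2409 lean_y 0.2 lean_x -0.6 top ys 26.5 xs -0.6 z 126.5 span 16.5 -> underside centre ys 26.0 z 24.5
w11 tcp 40.0 n 1421/2343 lean_y 0.6 lean_x -1.3 top ys 37.5 xs -0.5 z 126.4 span 16.6 -> underside centre ys 36.5 z 24.4
w12 tcp 52.6 n 1440/2240 lean_y 2.9 lean_x -1.6 top ys 52.6 xs -0.2 z 127.4 span 16.5 -> underside centre ys 47.5 z 25.6
w13 tcp 62.7 n 1401/2316 lean_y 8.2 lean_x -1.3 top ys 66.7 xs -0.7 z 127.4 span 16.2 -> underside centre ys 52.1 z 26.4
w14 tcp 72.7 n 1300/2153 lean_y 10.2 lean_x -1.2 top ys 77.6 xs -0.6 z 126.0 span 15.4 -> underside centre ys 59.5 z 25.6
w15 tcp 80.1 n 1313/2051 lean_y 10.2 lean_x -1.0 top ys 84.9 xs -0.5 z 124.6 span 15.5 -> underside centre ys 66.8 z 24.2
w16 tcp 87.6 n 1294/1954 lean_y 10.3 lean_x -0.8 top ys 92.2 xs -0.6 z 123.1 span 16.0 -> underside centre ys 74.0 z 22.8
w17 tcp 92.8 n 1271/1845 lean_y 10.2 lean_x -0.8 top ys 97.4 xs -0.5 z 122.1 span 15.9 -> underside centre ys 79.3 z 21.7
w18 t
[... 161 characters left out ...]
x -0.7 top ys 106.7 xs -0.6 z 120.4 span 16.2 -> underside centre ys 88.3 z 20.1
w20 tcp 107.7 n 1271/1722 lean_y 9.2 lean_x -0.5 top ys 111.0 xs -0.5 z 120.2 span 16.3 -> underside centre ys 94.7 z 19.5
w21 tcp 109.9 n 1254/1761 lean_y 11.0 lean_x -0.7 top ys 114.2 xs -0.5 z 120.6 span 16.3 -> underside centre ys 94.7 z 20.4
w22 tcp 112.5 n 1269/1684 lean_y 7.3 lean_x -0.8 top ys 114.4 xs -0.7 z 119.6 span 16.2 -> underside centre ys 101.4 z 18.5
w23 tcp 114.9 n 1274/1736 lean_y 9.4 lean_x -0.9 top ys 118.0 xs -0.4 z 120.2 span 16.1 -> underside centre ys 101.4 z 19.6
w24 tcp 117.4 n 1256/1755 lean_y 11.5 lean_x -0.7 top ys 122.0 xs -0.4 z 120.7 span 16.1 -> underside centre ys 101.6 z 20.8
```

```bash
python3 -c "
from h import *
cap('side','s3'); f=load('s3')
cv2.imwrite('pics/s3c.png',cv2.resize(f['p'][150:250,220:340],None,fx=6,fy=6,interpolation=cv2.INTER_CUBIC)[:,:,::-1])"
```

```text
(no output)
```

View pics/s3c.png

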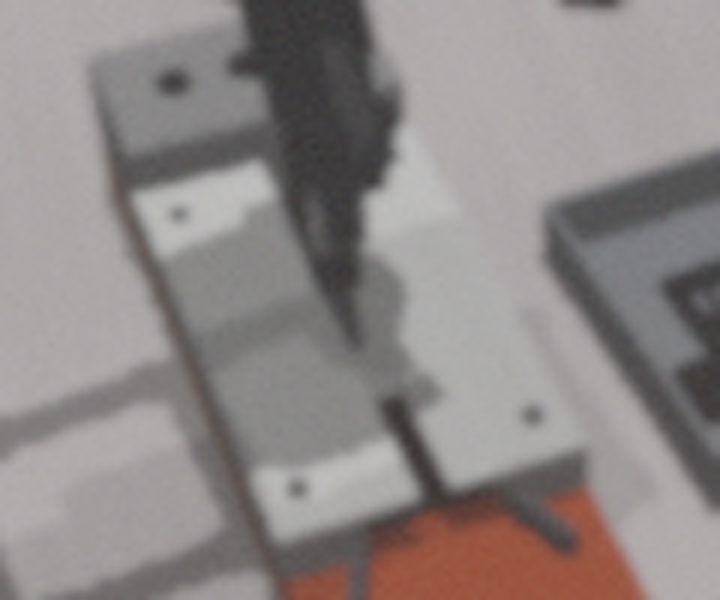

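The carrier's foot is at ys ≈ 101 with its front on the pocket bottom, against the far wall. Its rear edge is below floor level, so the pushing finger is what holds it tilted. I'll back the cage off to about ys 100 and let it settle.

```bash
python3 -m creep '[{"slide":[0,0.15,0],"angular":[0,0,0]},{"slide":[0,0.15,0],"angular":[0,0,0]},{"slide":[0,0.15,0],"angular":[0,0,0]},{"slide":[0,0.15,0],"angular":[0,0,0]},{"slide":[0,0,0],"angular":[0,0,0]}]' >/dev/null
python3 -c "
from h import *
st(); cap('wrist','w25'); tilt2('w25')"
```

```text
t 18.50 xs -0.3 ys 101.9 z 256.1 yaw 6.91 F_s [ 0.  -0.5  0. ] w 0.301 tz [-8.e-04  3.e-04 -1.e+00]
w25 tcp 101.9 n 1221/1459 lean_y -0.1 lean_x -0.8 top ys 100.1 xs -0.4 z 116.7 span 16.4 -> underside centre ys 100.3 z 14.7
```

View pics/w25.png

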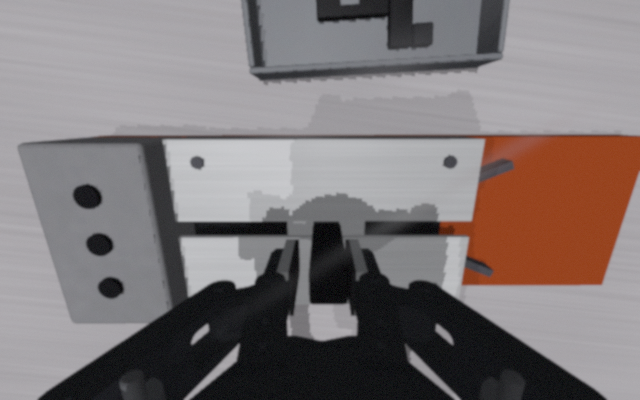

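It dropped home: lean -0.1°, underside at about 14 mm, handle upright at (327,270). Opening and retreating straight up.

```bash
python3 -m creep '[{"slide":[0,0.06,0],"angular":[0,0,0]},{"slide":[0,0,0],"angular":[0,0,0]},{"slide":[0,0,0],"angular":[0,0,0]},{"slide":[0,0,0],"angular":[0,0,0]}]' -0.3
python3 -m creep '[{"slide":[0,0,-0.5],"angular":[0,0,0]},{"slide":[0,0,-0.9],"angular":[0,0,0]},{"slide":[0,0,-0.9],"angular":[0,0,0]},{"slide":[0,0,-0.9],"angular":[0,0,0]},{"slide":[0,0,-0.9],"angular":[0,0,0]}]'
python3 -m creep '[{"slide":[0,0,-0.4],"angular":[0,0,0]},{"slide":[0,0,0],"angular":[0,0,0]},{"slide":[0,0,0],"angular":[0,0,0]}]'
python3 - <<'E'
from h import *
st(); cap('wrist','w26'); tilt2('w26'); cap('top','t26')
W,p=world('top','t26')
W0,_=world('top','top0')
m=(W[...,2]>.009)&(W[...,2]<.02); m[:150]=0;m[205:]=0;m[:,275:]=0 if False else m[:,275:]
f=(p.max(2)<45); f[:155]=0;f[208:]=0;f[:,:272]=0;f[:,336:]=0
X=W[f&(W[...,2]<.026)]; c=np.array([.6256,.0802]);a=np.radians(9.88); d=X[:,:2]-c
x=d@[np.cos(a),np.sin(a)]; y=d@[-np.sin(a),np.cos(a)]
print('pad in tray x',np.percentile(x,[2,98]),'y',np.percentile(y,[2,98]),'z',np.median(X[:,2]))
E
```

```text
time: 18.88
tool_pos: [0.4642, 0.0921, 0.2565]
tcp_rot: [-3.136, -0.191, -0.0]
wrist_force: [-0.3, 0.3, -0.4]
width: 0.651
time: 19.3
tool_pos: [0.464, 0.0921, 0.3599]
tcp_rot: [-3.136, -0.191, 0.0]
wrist_force: [-0.3, -0.3, -0.1]
width: 0.647
time: 19.55
tool_pos: [0.4642, 0.0921, 0.3689]
tcp_rot: [-3.136, -0.191, -0.001]
wrist_force: [-0.4, -0.0, -0.5]
width: 0.652
t 19.55 xs -0.1 ys 101.0 z 368.9 yaw 6.97 F_s [-0.4  0.  -0.5] w 0.652 tz [ 8.e-04  1.e-04 -1.e+00]
w26 tcp 101.0 n 384/435 lean_y -1.0 lean_x -0.1 top ys 100.1 xs -0.6 z 116.6 span 16.7 -> underside centre ys 101.9 z 14.6
pad in tray x [-0.01809952  0.05008548] y [-0.03625755 -0.00359809] z 0.010979687593792975
```

View pics/w26.png

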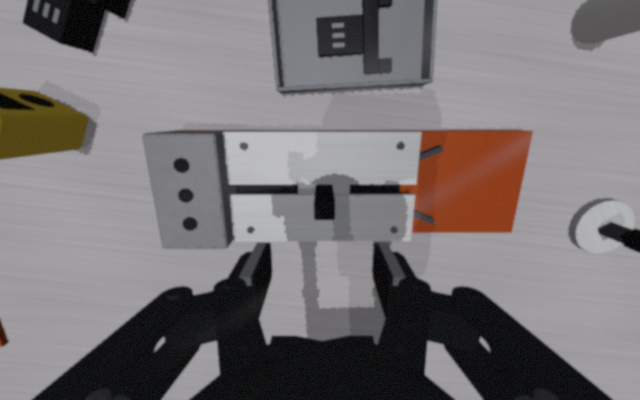

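View pics/t26.png

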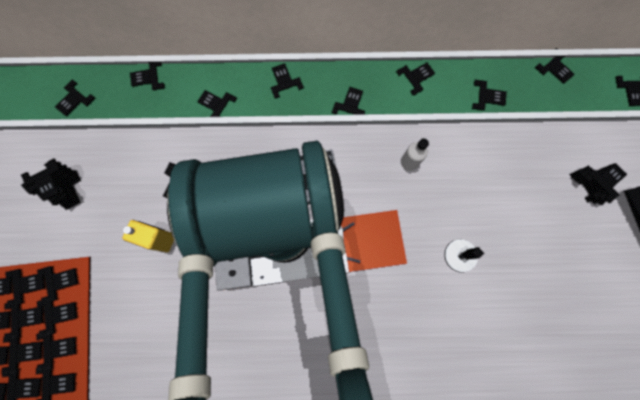

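The carrier stands upright in the slot and the pad lies in the tray. The bottle (416,155), meter (150,236), pile (52,185) and round carrier (462,256) are where they were at the start. Nothing is touching the robot, so I'm handing in.

```bash
python3 -c "
from h import *
print(order.finish_job())"
```

```text
the job is handed in; nothing more can be done
None
```

I cleared the pad into the scrap tray and let go of it, then slid the rectangular-footed carrier under the guard into the pocket and released it. The job was handed in at about 19.7 s; no verdict is given.

- **Carrier:** It found the pocket centred near y = 98 mm. It tipped forward by up to about 11° while being pushed. The description says it slides flat, so this was unexpected. Once I backed the fingers off, it settled home. My last camera checks put its top at 116.6 mm (about 116 mm expected when home), x at -0.6 mm and y at 100 mm. It leaned -0.1° before I let go and about -1° from the far view afterwards.
- **Pad:** The last wrist picture shows it lying flat inside the tray, clear of the walls. A final tray measurement from the top camera was no use because the arm blocked the view, so the pad's position rests on the pictures only.
- **Everything else:** The bottle, meter, pile and round-footed carrier look unmoved in the last top view. The wrist force was about 0 with the gripper clear.

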